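# Hang the tea tins on the balance bar

### The job

Stand the toppled tea tin back on its base on the shelf and let go of it, then take it again and hang it and the two standing tins by their handles on the three free hooks of the pivoting bar, one tin to a hook. Load the sides in turn, so that there are never two tins on one side of the bar with none on the other, and never force the bar far over. Finish with the bar level and all four tins hanging still, and leave everything else where it stands.

Things in the scene. Friction and masses are not known exactly. Their poses are not given: they have to be found in the camera images.
- tin_one: square aluminium tea tin, 60 x 60 mm, 98 mm high to its flat top, 153 mm with the fixed steel handle on top; about 0.22 kg. Origin at the centre of its underside, z up through the handle, y along the handle. Stands upright on the shelf, loose, at one side in front of the bar.
- tin_two: square aluminium tea tin, 60 x 60 mm, 98 mm high to its flat top, 153 mm with the fixed steel handle on top; about 0.22 kg. Origin at the centre of its underside, z up through the handle, y along the handle. Stands upright on the shelf, loose, at the other side in front of the bar.
- tin_fallen: square aluminium tea tin, 60 x 60 mm, 98 mm high to its flat top, 153 mm with the fixed steel handle on top; about 0.22 kg. Origin at the centre of its underside, z up through the handle, y along the handle. This one has toppled: it lies on a flat side on the shelf with its z axis level, pointing to the left (+y) give or take 17 degrees, and its handle's cross bar level, 30 mm above the shelf.
- tin_hung: square aluminium tea tin, 60 x 60 mm, 98 mm high to its flat top, 153 mm with the fixed steel handle on top; about 0.22 kg. Origin at the centre of its underside, z up through the handle, y along the handle. Hangs already by its handle on one of the two inner hooks (left or right, it differs).
- tin_one_grip (a point): handle of tin_one: centre of its round cross bar (10 mm thick, along y), 147 mm above the middle of the tin's underside; axes as the tin. The bar joins two flat upright straps at y = +-24 mm (6 mm thick, 14 mm wide along x): 54 mm over their outsides, 42 mm clear between them, 44 mm clear between tin top and bar.
- tin_two_grip (a point): handle of tin_two: centre of its round cross bar (10 mm thick, along y), 147 mm above the middle of the tin's underside; axes as the tin. The bar joins two flat upright straps at y = +-24 mm (6 mm thick, 14 mm wide along x): 54 mm over their outsides, 42 mm clear between them, 44 mm clear between tin top and bar.
- tin_fallen_grip (a point): handle of tin_fallen: centre of its round cross bar (10 mm thick, along y), 147 mm above the middle of the tin's underside; axes as the tin. The bar joins two flat upright straps at y = +-24 mm (6 mm thick, 14 mm wide along x): 54 mm over their outsides, 42 mm clear between them, 44 mm clear between tin top and bar.
- tin_hung_grip (a point): handle of tin_hung: centre of its round cross bar (10 mm thick, along y), 147 mm above the middle of the tin's underside; axes as the tin. The bar joins two flat upright straps at y = +-24 mm (6 mm thick, 14 mm wide along x): 54 mm over their outsides, 42 mm clear between them, 44 mm clear between tin top and bar.
- stand: low walnut bench (620 mm long, 110 mm high, front edge 40 mm behind the origin) with a clamped stainless post that carries the pivoting bar; fixed. Origin on the shelf under the pivot, which is 285 mm up; x points away from the robot, y along the level bar to the left.
- bar (a joint): tilt of the stainless bar (450 mm long, 24 mm high) about its pivot, rad, 0 = level, positive = left (+y) end up; it stops at +-0.35. A rubber bush springs it towards level (2.6 N m per rad) and damps it: one tin more on an inner hook tilts it about 0.07, on an outer hook about 0.16 (that end sinks about 33 mm).
- hook_left_outer (a point): left outer flat steel hook, 200 mm along the bar from the pivot, 10 mm wide, 7 mm thick, sticking out along -x towards the robot. Point: on its top face, in mid-length (x away from the robot, z up, as the bar); 49 mm further out it ends in an upturned tip 7 mm thick, 8.5 mm above the top face; 50 mm free towards the bar. A hung tin's cross bar centre lies 5 mm above the point.
- hook_left_inner (a point): left inner flat steel hook, 85 mm along the bar from the pivot, 10 mm wide, 7 mm thick, sticking out along -x towards the robot. Point: on its top face, in mid-length (x away from the robot, z up, as the bar); 49 mm further out it ends in an upturned tip 7 mm thick, 8.5 mm above the top face; 50 mm free towards the bar. A hung tin's cross bar centre lies 5 mm above the point.
- hook_right_inner (a point): right inner flat steel hook, -85 mm along the bar from the pivot, 10 mm wide, 7 mm thick, sticking out along -x towards the robot. Point: on its top face, in mid-length (x away from the robot, z up, as the bar); 49 mm further out it ends in an upturned tip 7 mm thick, 8.5 mm above the top face; 50 mm free towards the bar. A hung tin's cross bar centre lies 5 mm above the point.
- hook_right_outer (a point): right outer flat steel hook, -200 mm along the bar from the pivot, 10 mm wide, 7 mm thick, sticking out along -x towards the robot. Point: on its top face, in mid-length (x away from the robot, z up, as the bar); 49 mm further out it ends in an upturned tip 7 mm thick, 8.5 mm above the top face; 50 mm free towards the bar. A hung tin's cross bar centre lies 5 mm above the point.
- mug: blue ceramic mug, 80 mm across, 76 mm high; stands among the tins. To be left alone. Origin at the centre of its underside.
- carafe: empty glass carafe with a handle, 165 mm high, 112 mm across; stands at the left end of the bar. To be left alone. Origin at the centre of its underside.
- lid: round grey silicone lid, 90 mm across, 24 mm high; lies on the shelf under the inner hook that is free at the start. To be left alone. Origin at the centre of its underside.
- canister: round aluminium canister, 95 mm across, 164 mm high, no carrying handle; stands at the right end of the bar. To be left alone. Origin at the centre of its underside.
- grinder: slim steel hand grinder, 54 mm across, 194 mm high with its crank; stands at the right. To be left alone. Origin at the centre of its underside.
- dripper: white ceramic cone dripper, 104 mm across, 78 mm high; stands among the tins. To be left alone. Origin at the centre of its underside.
- scoop: wooden spoon 160 mm long, lies at the left; its origin on the underside. To be left alone.
There are look-alikes about, which are no part of the job. What is shaped like the tin_two but green is not meant.

How it is judged:
On the way:
1. the toppled tin stands upright on its base on the shelf, let go (angle between tin_fallen's own z axis and vertical below 0.08 rad and height (world z) of tin_fallen below 0.006 m and contact force between the fingers and tin_fallen below 0.1 N), for 0.2 s.
At the end, for the whole second after the job is handed in: Each of the four hooks carries one tin by its handle (the middle of the handle's cross bar within 45 mm of the hook's point), the bar is level within 0.05 rad (about 3 degrees) and every tin hangs still (under 0.06 m/s), let go (distance between any of tin_one_grip, tin_two_grip, tin_fallen_grip, tin_hung_grip and hook_left_outer below 0.045 m and distance between any of tin_one_grip, tin_two_grip, tin_fallen_grip, tin_hung_grip and hook_left_inner below 0.045 m and distance between any of tin_one_grip, tin_two_grip, tin_fallen_grip, tin_hung_grip and hook_right_inner below 0.045 m and distance between any of tin_one_grip, tin_two_grip, tin_fallen_grip, tin_hung_grip and hook_right_outer below 0.045 m and linear speed of each of tin_one, tin_two, tin_fallen, tin_hung below 0.06 m/s and value of joint bar between -0.05 and 0.05 rad); the robot touches nothing.
It fails at once if two tins on one side of the bar and none on the other ((distance between any of tin_one_grip, tin_two_grip, tin_fallen_grip, tin_hung_grip and hook_left_inner below 0.03 m and distance between any of tin_one_grip, tin_two_grip, tin_fallen_grip, tin_hung_grip and hook_left_outer below 0.03 m and not (distance between any of tin_one_grip, tin_two_grip, tin_fallen_grip, tin_hung_grip and hook_right_inner below 0.03 m) and not (distance between any of tin_one_grip, tin_two_grip, tin_fallen_grip, tin_hung_grip and hook_right_outer below 0.03 m)) or (distance between any of tin_one_grip, tin_two_grip, tin_fallen_grip, tin_hung_grip and hook_right_inner below 0.03 m and distance between any of tin_one_grip, tin_two_grip, tin_fallen_grip, tin_hung_grip and hook_right_outer below 0.03 m and not (distance between any of tin_one_grip, tin_two_grip, tin_fallen_grip, tin_hung_grip and hook_left_inner below 0.03 m) and not (distance between any of tin_one_grip, tin_two_grip, tin_fallen_grip, tin_hung_grip and hook_left_outer below 0.03 m))).
It fails at once if the bar is forced far over (more than 0.28 rad, 16 degrees) (value of joint bar above 0.28 rad or value of joint bar below -0.28 rad).
It fails at once if a bystander (mug, carafe, lid, canister, grinder, dripper, scoop) is moved by more than 40 mm (distance of any of mug, carafe, lid, canister, grinder, dripper, scoop from where it was at the start of the episode above 0.04 m).
It fails at once if a standing bystander is tipped by more than 0.35 rad (angle between any of mug, carafe, canister, grinder, dripper's own z axis and vertical above 0.35 rad).
It also fails if it takes over 72 s, if anything falls off the work surface, if the arm or the gripper's body presses on something with over 40 N, if the wrist force passes 120 N, or if a joint passes its speed limit or range.

### The arm

A 6-joint arm with a two-finger parallel gripper is mounted at the origin on the work surface. World frame = base frame: x ahead of the robot, y to its left, z up, the work surface at z = 0. Lengths are in m, angles in rad, forces in N, time in s.
With the tool pointing down it reaches from about 0.35 to 0.85 m from the base axis. Payload 8.1 kg.
Tool frame: the origin (TCP) lies between the finger pads; the fingertips stand 8 mm ahead of it and the grasp point (between the pads) lies 11 mm behind it (robot.tip_reach is the y of the fingertips in the tool frame, in m); y points along the fingers, z is the direction in which the jaws open and shut, and the axes are right-handed (so a half turn about y gives the same grasp; the last joint's range is limited). The gripper opens to 93 mm and grips with 3 to 60 N. Pads are 15 mm wide; open, the fingers measure 128 mm over their backs; the gripper's body (75 mm by 188 mm) begins 65 mm behind the grasp point.
Start: joints at [1.2, 0.13, 1.488, -0, 1.523, -0.085], TCP at [0.169, 0.576, 0.227] pointing down, gripper open.
Joint ranges: [-2.96, 2.96], [-0.89, 2.26], [0.02, 2.5], [-1.34, 4.48], [0, 2.73], [-2.66, 2.66]. Speed limits (rad/s): [2.39, 2.39, 2.79, 3.14, 3.14, 3.14].

### API

Orientations are given as a rotation vector (axis times angle).
In Python, from plant import robot gives the robot as it stands.
- The arm moves only by the tool carry_out, never from a script. Its argument "increments" is a list of rows, each an object with "linear": the shift along the tool's x, y, z in m, a list of three; "yaw": the turn about the tool's y in rad. A call has 1 to 5 rows; each row is the pose to reach, as a shift and turn from the pose measured when the call began, along the tool's axes at that moment; what a row does not reach only later rows make up. A row lasts 1/8 s, in which the tool goes at most 62.5 mm and 10.7 degrees, less where a joint would pass 70% of its speed; a pose out of reach is approached as far as the arm can. A call with a gripper value outside its range is refused whole. "gripper" is the opening, from 0 (shut) to 1 (fully open), set as the call begins (left out, the last holds). The fingers move at their own pace and stop on an object; "newtons" is the grip in N (left out, the last holds). Time passes only in rows, so rows that repeat a pose let the fingers close. It gives the time, the measured TCP pose, the force and the opening at its end, in the units of the state.
- robot.read_state(): the state, without advancing time (a new reading comes with each control period).
- robot.read_camera(name): name is "scene" or "top" or "wrist"; returns the picture (400x640x3 uint8, blue, green, red); there is no depth.
- robot.camera_params(name): a dict with "fov_y" (degrees; the focal length in pixels is half the picture's height over the tangent of half this angle, whatever the lens; pixels are square), "cx", "cy" (the principal point, pixels), "R" (3x3) and "t" (3): a world point X has camera coordinates R X + t. Camera axes: x right, y down, z forward; pixel columns grow to the right and rows downward; lengths in m; the calibration is good to about 2 mm. The wrist camera is an equidistant fisheye: a pixel r from the principal point sees the ray r / f radians off the axis. A picture is of the moment at which its call begins: read the wrist's pose just before it. camera_params takes no time and is no camera call; for the wrist camera it gives the pose at the moment of the call.
- robot.close_job(): hands the job in, once; it reports no verdict.
The state is a dict: "t": time; "q": joint angles; "dq": joint speeds; "joint_torque": joint torques, N m; "tool_pos": TCP position; "orientation": TCP orientation; "force": force on the tool from outside, world axes, zero at the start; "wrist_torque": the same for the moment, N m; "opening": finger opening in m.
Only numpy, scipy, OpenCV 4.12 (cv2) and the standard library are available. Lean on these libraries where they do the work, as an engineer would, in place of code of your own. Each camera call takes 0.05 s, during which the arm holds its last target.

## Working session

There is one attempt and no reset: what is moved stays moved. The work goes in short steps, Python scripts to look and compute and a tool call to move; the robot and the scene stay as the last step left them, time stands still between calls to the robot, and variables do not carry over. Pictures are saved under pics/ and viewed, and the job is handed in when it is done.

Besides the shell and the picture viewer there is one more tool, called by a JSON object that holds its "fn" and its "kwargs". carry_out: Moves the arm, as the interface text tells. Its arguments: {"type":"object","properties":{"increments":{"type":"array","items":{"type":"object","properties":{"linear":{"type":"array","items":{"type":"number"}},"yaw":{"type":"number"}}}},"gripper":{"type":"number"},"newtons":{"type":"number"}},"required":["increments"]}

```bash
ls; mkdir -p pics; cat > h.py <<'E'
import numpy as np, cv2
from plant import robot
from scipy.spatial.transform import Rotation as Ro
def snap(name,fn):
    p=robot.camera_params(name); im=robot.read_camera(name); cv2.imwrite('pics/'+fn+'.png',im); return im,p
def ray(p,u,v,fish=False):
    f=200/np.tan(np.radians(p['fov_y'])/2)
    x,y=(u-p['cx']),(v-p['cy'])
    if fish:
        r=np.hypot(x,y); th=r/f; d=np.array([np.sin(th)*x/max(r,1e-9),np.sin(th)*y/max(r,1e-9),np.cos(th)])
    else: d=np.array([x/f,y/f,1])
    R=np.array(p['R']);t=np.array(p['t']); 
    return -R.T@t, R.T@d
def onz(p,u,v,z,fish=False):
    c,d=ray(p,u,v,fish); return c+d*(z-c[2])/d[2]
def tri(rs):
    A=np.zeros((3,3));b=np.zeros(3)
    for c,d in rs:
        d=d/np.linalg.norm(d);M=np.eye(3)-np.outer(d,d);A+=M;b+=M@c
    X=np.linalg.solve(A,b); return X,[np.linalg.norm((np.eye(3)-np.outer(d,d)/(d@d))@(X-c)) for c,d in rs]
def proj(p,X,fish=False):
    f=200/np.tan(np.radians(p['fov_y'])/2)
    c=np.array(p['R'])@np.array(X)+np.array(p['t'])
    if fish:
        r=np.hypot(c[0],c[1]);th=np.arctan2(r,c[2]);return p['cx']+f*th*c[0]/r,p['cy']+f*th*c[1]/r
    return p['cx']+f*c[0]/c[2],p['cy']+f*c[1]/c[2]
E
python3 - <<'E'
from h import *
np.set_printoptions(precision=4,suppress=True)
for n in ['scene','top','wrist']:
    im,p=snap(n,n+'0'); print(n,p['fov_y'],p['cx'],p['cy'],np.round(p['R'],3).tolist(),np.round(p['t'],3), -np.array(p['R']).T@np.array(p['t']))
s=robot.read_state();print(s); print(Ro.from_rotvec(s['orientation']).as_matrix())
E
```

```text
pics
scene 42.91813909458175 319.64582437574757 199.01981340907412 [[-0.316, 0.949, -0.004], [0.794, 0.262, -0.549], [-0.52, -0.177, -0.836]] [ 0.19  -0.29   1.985] [1.3218 0.2461 1.5008]
top 53.702297771015935 317.8779623563906 197.65664641476062 [[0.017, -1.0, 0.003], [-0.998, -0.017, -0.065], [0.065, -0.001, -0.998]] [-0.038  0.505  1.328] [ 0.4186 -0.0268  1.3581]
wrist 65.70646984690485 317.7632915745264 202.24232246937757 [[0.283, 0.959, -0.002], [0.927, -0.273, 0.257], [0.245, -0.075, -0.967]] [-0.599 -0.03   0.392] [0.1007 0.596  0.3852]
{'t': 0.15, 'q': array([ 1.1996,  0.131 ,  1.489 , -0.    ,  1.523 , -0.0854]), 'dq': array([-0.0006, -0.0035, -0.0041, -0.0001, -0.0012, -0.0006]), 'joint_torque': array([ -0.0001, -56.0476, -49.2333,   0.0768,   0.0305,  -0.0001]), 'tool_pos': array([0.169 , 0.5753, 0.2258]), 'orientation': array([-1.5605,  0.2246, -0.2241]), 'force': array([ 0.636 , -0.7724, -0.9552]), 'wrist_torque': array([-0.025 , -0.0141, -0.0019]), 'opening': 0.09283510040063206}
[[ 0.9594 -0.0005  0.2819]
 [-0.2819 -0.0014  0.9594]
 [-0.0001 -1.     -0.0014]]
```

View pics/scene0.png

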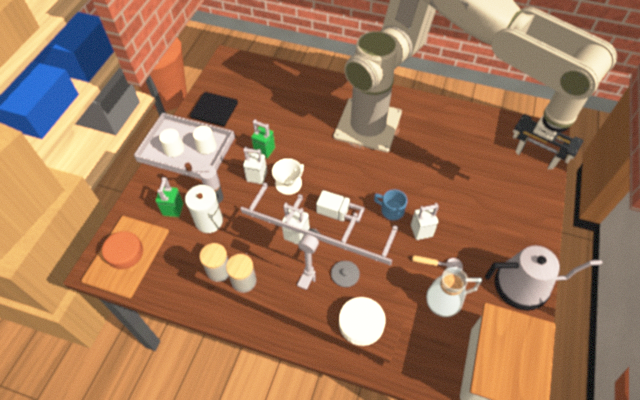

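View pics/top0.png

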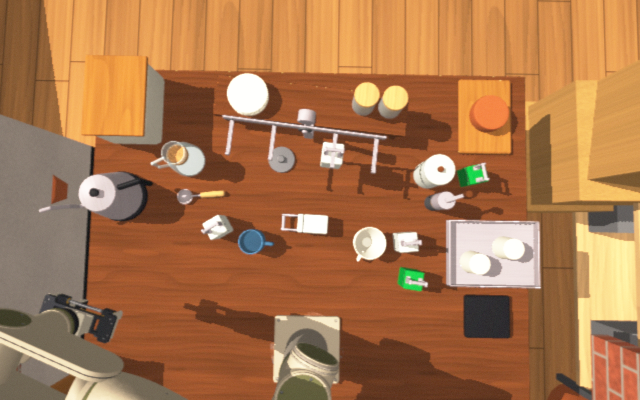

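View pics/wrist0.png

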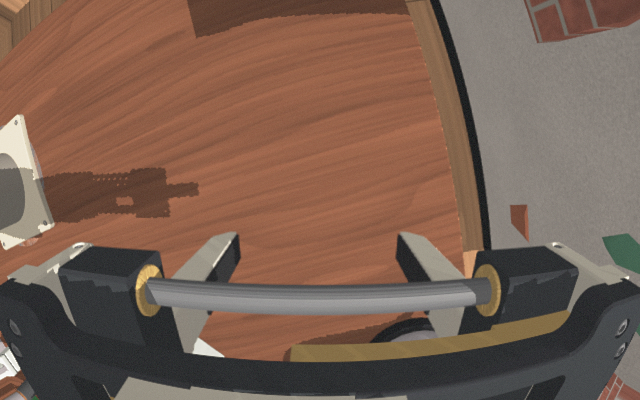

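Scene: the bar runs across the back, with tin_hung on the right inner hook (top px ~333,150). tin_fallen is at top px ~(305,224) and the standing white tins at (216,227) and (406,242). The green ones are decoys. I'll zoom in to measure.

```bash
python3 - <<'E'
import cv2
t=cv2.imread('pics/top0.png'); s=cv2.imread('pics/scene0.png')
cv2.imwrite('pics/tz.png',cv2.resize(t[95:275,190:430],(800,600),interpolation=cv2.INTER_CUBIC))
cv2.imwrite('pics/sz.png',cv2.resize(s[115:295,225:465],(800,600),interpolation=cv2.INTER_CUBIC))
E
```

```text
(no output)
```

View pics/tz.png

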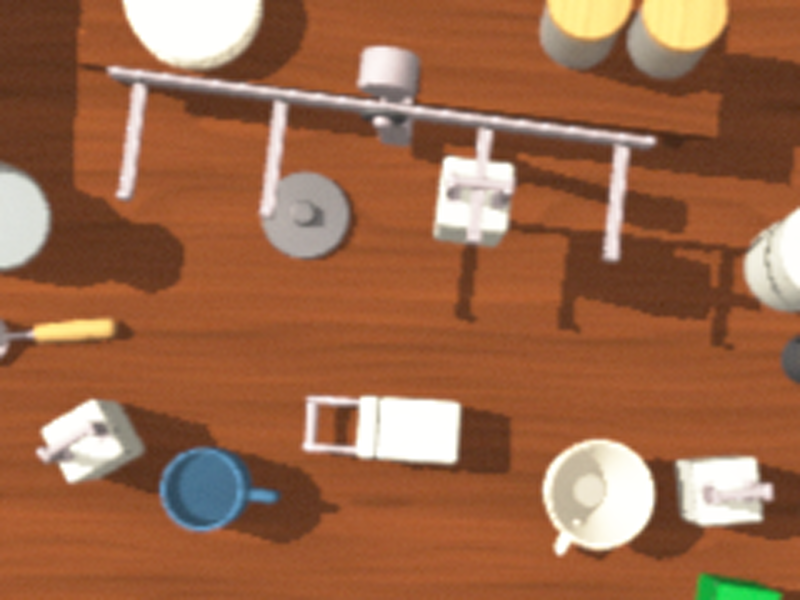

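View pics/sz.png

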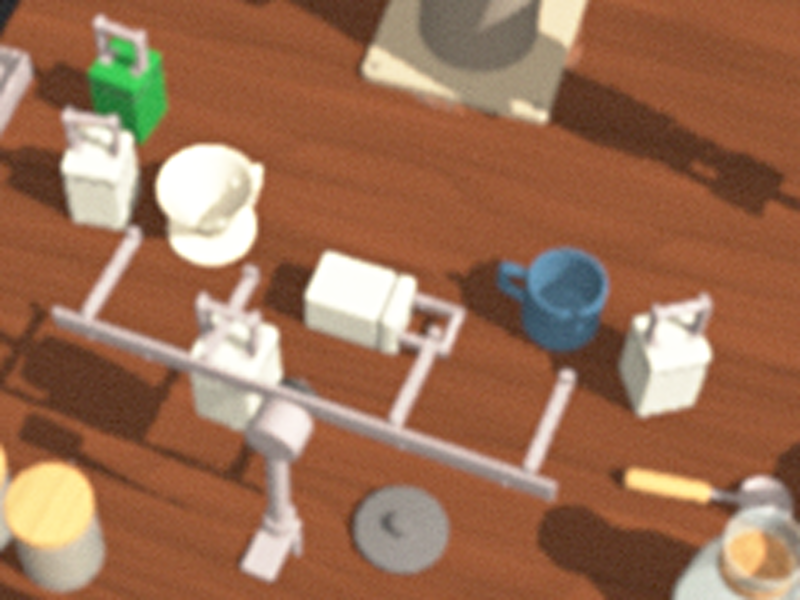

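```bash
cat > m.py <<'E'
from h import *
np.set_printoptions(precision=4,suppress=True)
T=robot.camera_params('top');S=robot.camera_params('scene')
P={'LOtip':((125,193),(569,377)),'LItip':((268,210),(436,330)),'RItip':((474,238),(252,272)),'ROtip':((612,255),(135,233)),
'LOroot':((139,90),(533,468)),'LIroot':((280,105),(397,420)),'ROroot':((621,150),(88,315)),'barL':((112,72),(552,490)),'barR':((652,141),(56,314)),
'TLa':((45,452),(653,315)),'TLb':((100,430),(707,300)),'TRa':((708,493),(115,127)),'TRb':((768,491),(70,117)),
'Fa':((311,400),(460,313)),'Fb':((308,449),(444,350))}
k=10/3
for n,(a,b) in P.items():
    X,e=tri([ray(T,190+a[0]/k,95+a[1]/k),ray(S,225+b[0]/k,115+b[1]/k)]); print(n,X,np.round(e[0]*1000,1))
E
python3 m.py
```

```text
LOtip [0.6032 0.2177 0.3049] 1.0
LItip [0.5919 0.1023 0.3017] 0.9
RItip [ 0.5747 -0.0659  0.2847] 0.3
ROtip [ 0.5635 -0.1799  0.2771] 0.8
LOroot [0.6893 0.2103 0.2989] 1.0
LIroot [0.6798 0.0954 0.2953] 0.9
ROroot [ 0.6526 -0.1878  0.2722] 0.5
barL [0.7037 0.2308 0.3009] 0.6
barR [ 0.6605 -0.2137  0.2729] 0.2
TLa [0.3996 0.2965 0.1405] 24.9
TLb [0.4045 0.2929 0.1589] 26.8
TRa [ 0.3638 -0.2918  0.1429] 2.1
TRb [ 0.3658 -0.3441  0.1419] 1.0
Fa [0.4412 0.0881 0.0935] 7.5
Fb [ 0.3971  0.0856 -0.0469] 9.7
```

```bash
sed -i "s/'TLa':((45,452),(653,315)),'TLb':((100,430),(707,300))/'TLa':((45,452),(707,300)),'TLb':((100,430),(653,315))/; s/'Fa':((311,400),(460,313)),'Fb':((308,449),(444,350))/'Fa':((311,400),(444,350)),'Fb':((308,449),(460,313))/" m.py; python3 m.py | tail -6
```

```text
TLa [0.3904 0.3177 0.1541] 0.9
TLb [0.411  0.273  0.1363] 1.3
TRa [ 0.3638 -0.2918  0.1429] 2.1
TRb [ 0.3658 -0.3441  0.1419] 1.0
Fa [0.4449 0.0856 0.0279] 0.9
Fb [0.3953 0.0882 0.0247] 0.4
```

```bash
cat > g.py <<'E'
import sys
from h import *
np.set_printoptions(precision=4,suppress=True)
# usage g.py x y z heading_deg : TCP target, heading of tool z axis
x,y,z,hd=map(float,sys.argv[1:5])
s=robot.read_state();R=Ro.from_rotvec(s['orientation']).as_matrix()
d=np.array([x,y,z])-s['tool_pos']; l=R.T@d
h0=np.degrees(np.arctan2(R[1,2],R[0,2])); dy=(hd-h0+90)%180-90
if len(sys.argv)>5: dy=hd-h0
print('t',round(s['t'],2),'pos',s['tool_pos'],'hd',round(h0,1),'q1,6',s['q'][[0,5]],'F',s['force'],'open',round(s['opening'],4),'down',R[:,1])
n=max(np.linalg.norm(d)/.06,abs(dy)/10.2)
print('lin',np.round(l,4),'yaw',round(-np.radians(dy),3),'rows',round(n,1),'per-row lin',np.round(l/np.ceil(n),4))
E
python3 g.py 0.42 0.087 0.2 87
```

```text
t 0.15 pos [0.169  0.5753 0.2258] hd 73.6 q1,6 [ 1.1996 -0.0854] F [ 0.636  -0.7724 -0.9552] open 0.0928 down [-0.0005 -0.0014 -1.    ]
lin [ 0.3785  0.0264 -0.3977] yaw -0.233 rows 9.2 per-row lin [ 0.0378  0.0026 -0.0398]
```

{"fn": "carry_out", "kwargs": {"increments": [{"linear": [0.04,0,-0.042],"yaw": -0.05},{"linear": [0.08,0,-0.084],"yaw": -0.1},{"linear": [0.12,0,-0.126],"yaw": -0.15},{"linear": [0.16,0,-0.168],"yaw": -0.2},{"linear": [0.2,0,-0.21],"yaw": -0.233}], "gripper": 0.4, "newtons": 6}}

```text
t: 0.78
tool_pos: [0.302, 0.3157, 0.2259]
orientation: [-1.572, 0.04, -0.04]
force: [1.7, 0.5, 0.3]
opening: 0.0475
```

```bash
python3 g.py 0.42 0.087 0.2 87
```

```text
t 0.78 pos [0.302  0.3157 0.2259] hd 87.1 q1,6 [ 0.6907 -0.8291] F [1.746  0.4955 0.2932] open 0.0475 down [-0.0004 -0.0014 -1.    ]
lin [ 0.1295  0.0262 -0.2223] yaw 0.001 rows 4.3 per-row lin [ 0.0259  0.0052 -0.0445]
```

{"fn": "carry_out", "kwargs": {"increments": [{"linear": [0.026,0,-0.044]},{"linear": [0.052,0,-0.089]},{"linear": [0.078,0.005,-0.133]},{"linear": [0.104,0.012,-0.178]},{"linear": [0.13,0.026,-0.222]}]}}

```text
$.increments[0]: bad value
```

```bash
python3 - <<'E'
from h import *
im,p=snap('wrist','w1'); snap('scene','s1')
E
python3 g.py 0.42 0.087 0.019 87
```

```text
t 0.88 pos [0.3038 0.3134 0.226 ] hd 86.7 q1,6 [ 0.6855 -0.8281] F [ 0.5627  0.3858 -0.3957] open 0.0401 down [ 0.0004 -0.0029 -1.    ]
lin [ 0.1289  0.2077 -0.2188] yaw -0.005 rows 5.5 per-row lin [ 0.0215  0.0346 -0.0365]
```

View pics/w1.png

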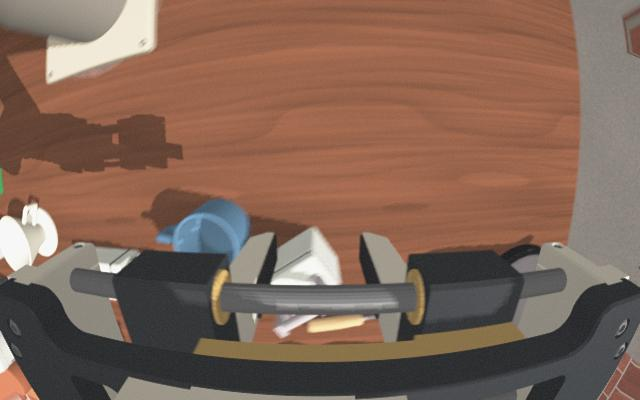

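The wrist camera sees the space between the fingers at about px (300,270), with the left tin below it and the mug at (210,235). Rows need a yaw value.

{"fn": "carry_out", "kwargs": {"increments": [{"linear": [0.026,0,-0.044],"yaw": 0},{"linear": [0.052,0,-0.089],"yaw": 0},{"linear": [0.078,0.005,-0.133],"yaw": 0},{"linear": [0.104,0.02,-0.178],"yaw": 0},{"linear": [0.129,0.05,-0.219],"yaw": 0}]}}

```text
t: 1.5
tool_pos: [0.4218, 0.0862, 0.1775]
orientation: [-1.572, 0.042, -0.048]
force: [0.6, 1.2, -0.2]
opening: 0.0373
```

```bash
python3 - <<'E'
from h import *
im,p=snap('wrist','w1')
for X in [(0.4449,.0856,.03),(.3953,.0882,.03)]: print(proj(p,X,True))
E
python3 g.py 0.42 0.087 0.019 87
```

```text
(np.float64(318.5650873155979), np.float64(213.68398737775036))
(np.float64(318.30563044261595), np.float64(166.1095694190346))
t 1.55 pos [0.421  0.0816 0.1724] hd 86.6 q1,6 [ 0.0769 -1.4342] F [-2.2389 -3.9816 -3.1232] open 0.0373 down [-0.0017 -0.0059 -1.    ]
lin [-0.0011  0.1533  0.0062] yaw -0.007 rows 2.6 per-row lin [-0.0004  0.0511  0.0021]
```

View pics/w1.png

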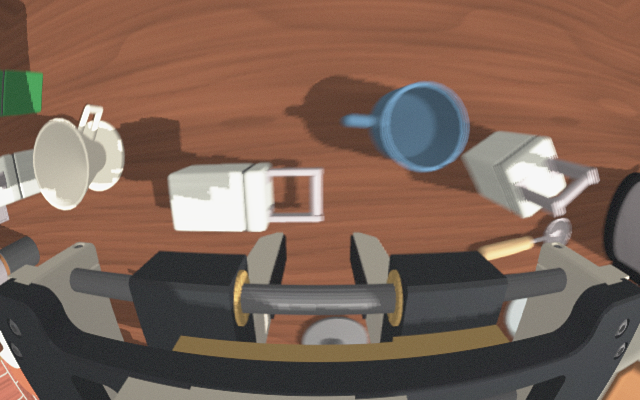

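The handle cross bar is at col 318, rows 168–220, within 3 mm of prediction. Descending.

{"fn": "carry_out", "kwargs": {"increments": [{"linear": [0,0.05,0.006],"yaw": -0.007},{"linear": [-0.002,0.1,0.006],"yaw": -0.007},{"linear": [-0.002,0.13,0.006],"yaw": -0.007},{"linear": [-0.002,0.152,0.006],"yaw": -0.007},{"linear": [-0.002,0.153,0.006],"yaw": -0.007}]}}

```text
t: 2.17
tool_pos: [0.4171, 0.0871, 0.0175]
orientation: [-1.577, 0.046, -0.036]
force: [0.1, -0.6, -0.2]
opening: 0.0373
```

```bash
python3 g.py 0.42 0.087 0.019 87; python3 -c "
from h import *
snap('wrist','w2')"
```

```text
t 2.17 pos [0.4171 0.0871 0.0175] hd 87.0 q1,6 [ 0.0903 -1.4258] F [ 0.0765 -0.6139 -0.2089] open 0.0373 down [-0.0061 -0.0061 -1.    ]
lin [ 0.0029 -0.0016  0.    ] yaw 0.0 rows 0.1 per-row lin [ 0.0029 -0.0016  0.    ]
```

View pics/w2.png

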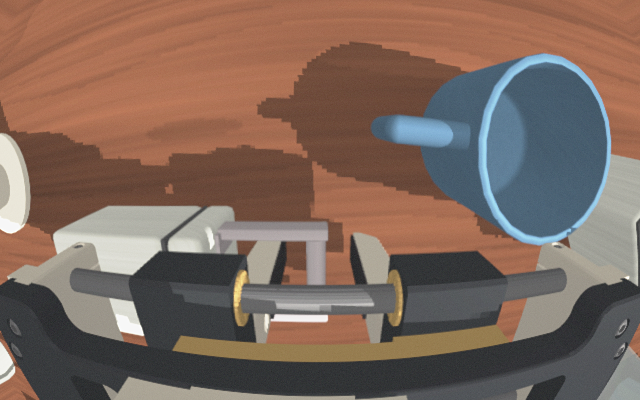

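The cross bar (col 316) sits between the fingers and the inner finger is inside the handle. Closing gently.

{"fn": "carry_out", "kwargs": {"increments": [{"linear": [0.003,-0.001,0],"yaw": 0},{"linear": [0.003,-0.001,0],"yaw": 0},{"linear": [0.003,-0.001,0],"yaw": 0}], "gripper": 0, "newtons": 8}}

```text
t: 2.6
tool_pos: [0.4219, 0.0871, 0.0205]
orientation: [-1.576, 0.043, -0.039]
force: [0.3, -2.2, 1.3]
opening: 0.0118
```

{"fn": "carry_out", "kwargs": {"increments": [{"linear": [0,0,0],"yaw": 0},{"linear": [0,-0.02,0],"yaw": 0},{"linear": [0,-0.045,0],"yaw": 0},{"linear": [0,-0.07,0],"yaw": 0},{"linear": [0,-0.095,0],"yaw": 0}]}}

```text
t: 3.22
tool_pos: [0.4218, 0.0876, 0.1161]
orientation: [-1.576, 0.043, -0.039]
force: [0.6, -1.0, -0.9]
opening: 0.0097
```

{"fn": "carry_out", "kwargs": {"increments": [{"linear": [0,-0.02,0],"yaw": 0},{"linear": [0,-0.04,0],"yaw": 0},{"linear": [0,-0.06,0],"yaw": 0},{"linear": [0,-0.07,0],"yaw": 0},{"linear": [0,-0.07,0],"yaw": 0}]}}

```text
t: 3.85
tool_pos: [0.4223, 0.088, 0.1864]
orientation: [-1.576, 0.042, -0.039]
force: [-0.9, 0.8, -2.1]
opening: 0.0094
```

```bash
python3 g.py 0.42 0.087 0.14 87; python3 -c "
from h import *
snap('wrist','w3');im,p=snap('scene','s3');print(proj(p,(.42,.087,.15)))
cv2.imwrite('pics/s3z.png',cv2.resize(im[115:295,225:465],(800,600),interpolation=cv2.INTER_CUBIC))"
```

```text
t 3.85 pos [0.4223 0.088  0.1864] hd 87.0 q1,6 [ 0.0914 -1.4269] F [-0.8715  0.8328 -2.137 ] open 0.0094 down [-0.002  -0.0058 -1.    ]
lin [-0.0022  0.0464 -0.0009] yaw 0.0 rows 0.8 per-row lin [-0.0022  0.0464 -0.0009]
(np.float64(363.29793724478554), np.float64(194.09913951803992))
```

View pics/w3.png

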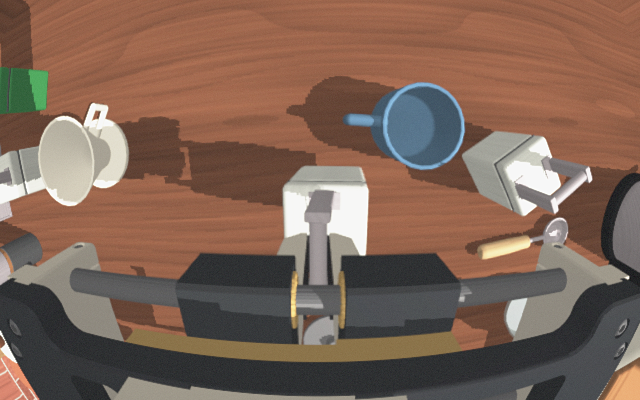

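View pics/s3z.png

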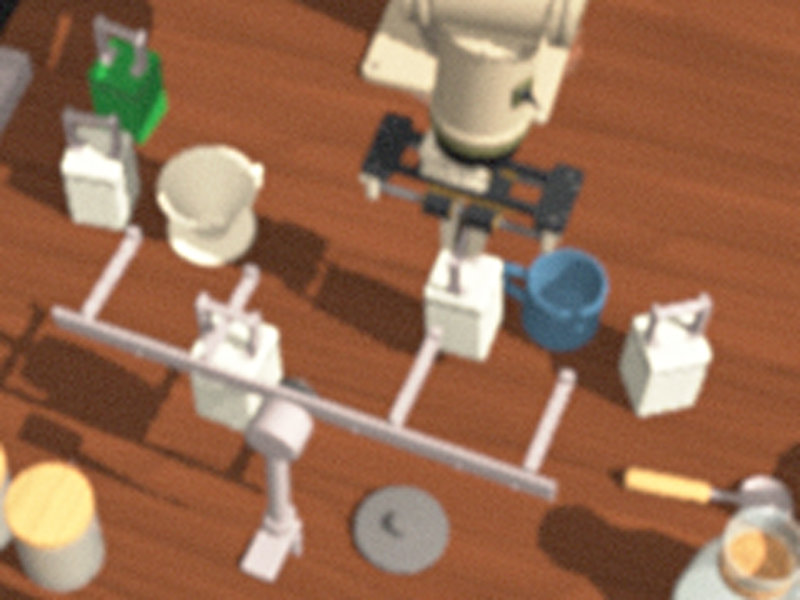

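The tin hangs upright from the fingers (wrist px 325,205). I'll move it 40 mm away from the mug and lower it.

{"fn": "carry_out", "kwargs": {"increments": [{"linear": [0,0,-0.02],"yaw": 0},{"linear": [0,0,-0.04],"yaw": 0},{"linear": [0,0.015,-0.04],"yaw": 0},{"linear": [0,0.03,-0.04],"yaw": 0},{"linear": [0,0.042,-0.04],"yaw": 0}]}}

```text
t: 4.58
tool_pos: [0.4192, 0.0486, 0.1425]
orientation: [-1.576, 0.044, -0.037]
force: [-0.8, 3.3, 14.2]
opening: 0.0096
```

{"fn": "carry_out", "kwargs": {"increments": [{"linear": [0,0.003,0],"yaw": 0},{"linear": [0,0.006,0],"yaw": 0},{"linear": [0,0.008,0],"yaw": 0},{"linear": [0,0.008,0],"yaw": 0}]}}

```text
t: 5.08
tool_pos: [0.4208, 0.0496, 0.1359]
orientation: [-1.575, 0.04, -0.039]
force: [0.8, 2.3, 10.4]
opening: 0.0098
```

```bash
python3 g.py 0.42 0.047 0.137 87
```

```text
t 5.08 pos [0.4208 0.0496 0.1359] hd 87.1 q1,6 [-0.0001 -1.5196] F [ 0.7849  2.2639 10.4426] open 0.0098 down [-0.0005 -0.0043 -1.    ]
lin [-0.0007 -0.0011 -0.0026] yaw 0.002 rows 0.0 per-row lin [-0.0007 -0.0011 -0.0026]
```

{"fn": "carry_out", "kwargs": {"increments": [{"linear": [0,0,0],"yaw": 0},{"linear": [0,0,0],"yaw": 0},{"linear": [0,0,0],"yaw": 0},{"linear": [0,-0.04,0],"yaw": 0},{"linear": [0,-0.07,0],"yaw": 0}], "gripper": 0.3}}

```text
t: 5.7
tool_pos: [0.4207, 0.0499, 0.2067]
orientation: [-1.575, 0.04, -0.039]
force: [0.6, 0.1, 1.4]
opening: 0.0277
```

```bash
python3 g.py 0.42 0.047 0.207 -3 1;  python3 -c "
from h import *
im,p=snap('wrist','w4');print(proj(p,(.42,.049,.147),1))
im,p=snap('top','t4');cv2.imwrite('pics/t4z.png',cv2.resize(im[95:275,190:430],(800,600),interpolation=cv2.INTER_CUBIC))
im,p=snap('scene','s4')
cv2.imwrite('pics/s4z.png',cv2.resize(im[115:295,225:465],(800,600),interpolation=cv2.INTER_CUBIC))"
```

```text
t 5.7 pos [0.4207 0.0499 0.2067] hd 87.1 q1,6 [ 0.0006 -1.5194] F [0.5708 0.0587 1.4446] open 0.0277 down [-0.001  -0.0043 -1.    ]
lin [-0.0005 -0.0003 -0.0029] yaw 1.573 rows 8.8 per-row lin [-0.0001 -0.     -0.0003]
(np.float64(316.511204435963), np.float64(218.48648730685017))
```

View pics/w4.png

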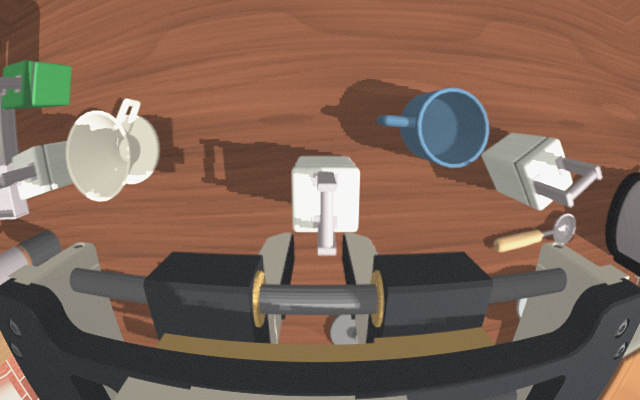

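View pics/s4z.png

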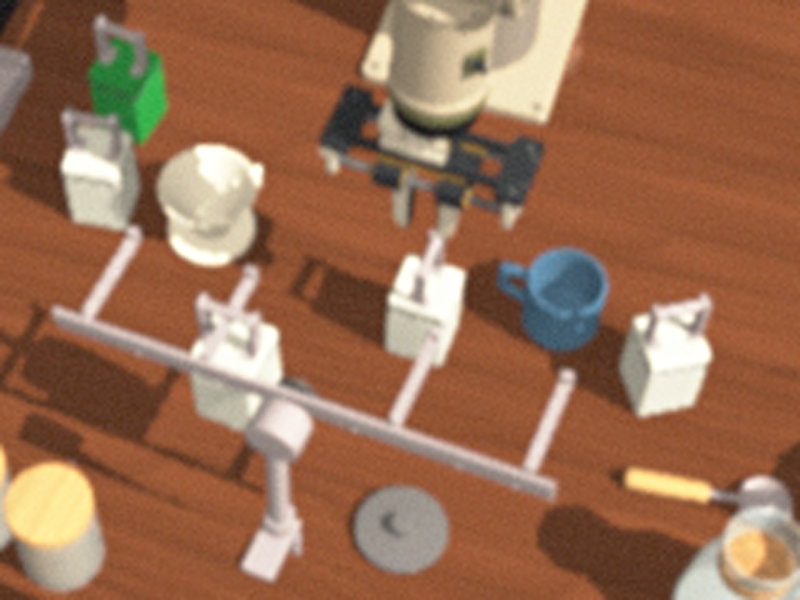

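It stands upright and free. The handle runs in the wrist picture from (325,180) to (326,250). Next I'll get its exact position.

```bash
python3 -c "
from h import *
p=robot.camera_params('wrist')
a=onz(p,325,180,.152,1);b=onz(p,326.5,252,.152,1);print(a,b,(a+b)/2,np.linalg.norm(a-b),np.degrees(np.arctan2(*(a-b)[1::-1])))"
```

```text
[0.39189859 0.05658666 0.152     ] [0.4471256  0.05524993 0.152     ] [0.4195121 0.0559183 0.152    ] 0.05524318120019956 178.61347265487336
```

{"fn": "carry_out", "kwargs": {"increments": [{"linear": [0,0,0.001],"yaw": 0.18},{"linear": [0,0,0.002],"yaw": 0.36},{"linear": [0,0,0.003],"yaw": 0.54},{"linear": [0,0,0.004],"yaw": 0.72},{"linear": [0,0,0.004],"yaw": 0.9}], "gripper": 0.85}}

```text
t: 6.48
tool_pos: [0.4212, 0.0539, 0.2053]
orientation: [-1.443, 0.745, -0.748]
force: [-0.4, 0.5, 0.1]
opening: 0.0736
```

```bash
python3 g.py 0.4195 0.055 0.125 -2 1
```

```text
t 6.47 pos [0.4212 0.0539 0.2053] hd 35.2 q1,6 [ 0.0102 -0.6039] F [-0.3566  0.5459  0.1468] open 0.0736 down [-0.0001 -0.0044 -1.    ]
lin [-0.0022  0.0803 -0.0005] yaw 0.649 rows 3.6 per-row lin [-0.0005  0.0201 -0.0001]
```

{"fn": "carry_out", "kwargs": {"increments": [{"linear": [-0.001,0,0],"yaw": 0.17},{"linear": [-0.002,0,0],"yaw": 0.34},{"linear": [-0.002,0.005,0],"yaw": 0.5},{"linear": [-0.002,0.015,0],"yaw": 0.65},{"linear": [-0.002,0.025,0],"yaw": 0.65}]}}

```text
t: 7.1
tool_pos: [0.4192, 0.0554, 0.1783]
orientation: [-1.198, 1.234, -1.237]
force: [0.3, -1.0, 0.1]
opening: 0.0792
```

```bash
python3 g.py 0.4195 0.055 0.125 -2 1; python3 -c "
from h import *
im,p=snap('wrist','w5')"
```

```text
t 7.1 pos [0.4192 0.0554 0.1783] hd -2.0 q1,6 [0.0138 0.049 ] F [ 0.3075 -0.9781  0.1479] open 0.0792 down [-0.0024 -0.0044 -1.    ]
lin [0.0001 0.0533 0.0004] yaw 0.0 rows 0.9 per-row lin [0.0001 0.0533 0.0004]
```

View pics/w5.png

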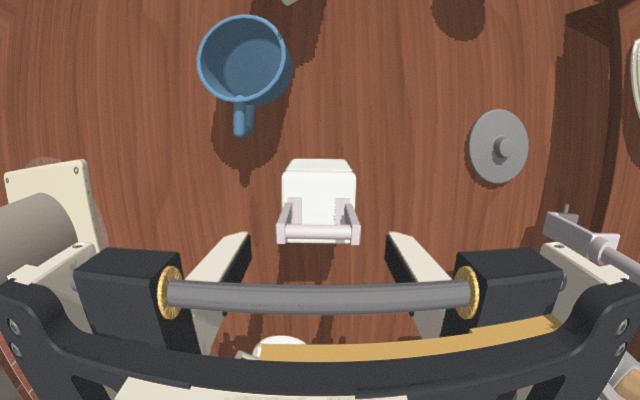

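```bash
python3 -c "
from h import *
p=robot.camera_params('wrist')
print(onz(p,283,233,.147,1),onz(p,356,233,.147,1))"
```

```text
[0.39522253 0.05606695 0.147     ] [0.44307511 0.05452018 0.147     ]
```

Bar centre (0.419, 0.055), as targeted. Descend and grip on the straps.

{"fn": "carry_out", "kwargs": {"increments": [{"linear": [0,0.03,0],"yaw": 0},{"linear": [0,0.053,0],"yaw": 0},{"linear": [0,0.053,0],"yaw": 0}]}}

```text
t: 7.52
tool_pos: [0.4162, 0.055, 0.1216]
orientation: [-1.205, 1.236, -1.23]
force: [0.4, 0.4, 0.5]
opening: 0.079
```

{"fn": "carry_out", "kwargs": {"increments": [{"linear": [0,0,0],"yaw": 0},{"linear": [0,0,0],"yaw": 0},{"linear": [0,0,0],"yaw": 0},{"linear": [0,0,0],"yaw": 0}], "gripper": 0.3, "newtons": 25}}

```text
t: 8.02
tool_pos: [0.417, 0.055, 0.1225]
orientation: [-1.204, 1.234, -1.231]
force: [0.5, -0.6, 3.9]
opening: 0.054
```

```bash
python3 g.py 0.53 0.1 0.35 84.3 1
```

```text
t 8.03 pos [0.417  0.055  0.1225] hd -1.7 q1,6 [0.0131 0.0437] F [ 0.5141 -0.5669  3.9061] open 0.054 down [-0.0074 -0.0047 -1.    ]
lin [-0.0472 -0.2286  0.11  ] yaw -1.501 rows 8.4 per-row lin [-0.0052 -0.0254  0.0122]
```

{"fn": "carry_out", "kwargs": {"increments": [{"linear": [0,-0.02,0],"yaw": 0},{"linear": [0,-0.055,0],"yaw": -0.12},{"linear": [0,-0.095,0],"yaw": -0.28},{"linear": [0,-0.135,0],"yaw": -0.45},{"linear": [0,-0.175,0],"yaw": -0.62}]}}

```text
t: 8.65
tool_pos: [0.4178, 0.0558, 0.2984]
orientation: [-1.442, 0.765, -0.757]
force: [0.4, 0.6, -2.7]
opening: 0.0539
```

```bash
python3 g.py 0.56 0.222 0.298 84.3 1
```

```text
t 8.65 pos [0.4178 0.0558 0.2984] hd 34.2 q1,6 [ 0.0151 -0.5817] F [ 0.4418  0.6176 -2.6503] open 0.0539 down [-0.0081 -0.0046 -1.    ]
lin [-0.0577 -0.0015  0.2109] yaw -0.875 rows 4.9 per-row lin [-0.0115 -0.0003  0.0422]
```

{"fn": "carry_out", "kwargs": {"increments": [{"linear": [-0.01,0,0.035],"yaw": -0.17},{"linear": [-0.02,0,0.075],"yaw": -0.34},{"linear": [-0.032,0,0.115],"yaw": -0.51},{"linear": [-0.042,0,0.155],"yaw": -0.68},{"linear": [-0.052,0,0.19],"yaw": -0.82}]}}

```text
t: 9.28
tool_pos: [0.5464, 0.2067, 0.296]
orientation: [-1.573, 0.124, -0.11]
force: [0.7, -0.3, -0.9]
opening: 0.054
```

```bash
python3 g.py 0.56 0.222 0.298 84.3 1
```

```text
t 9.28 pos [0.5464 0.2067 0.296 ] hd 81.5 q1,6 [ 0.2753 -1.1465] F [ 0.7178 -0.3254 -0.934 ] open 0.054 down [-0.0092 -0.0049 -0.9999]
lin [ 0.0112 -0.0022  0.0172] yaw -0.05 rows 0.3 per-row lin [ 0.0112 -0.0022  0.0172]
```

{"fn": "carry_out", "kwargs": {"increments": [{"linear": [0.006,-0.001,0.01],"yaw": -0.03},{"linear": [0.01,-0.003,0.017],"yaw": -0.05},{"linear": [0.01,-0.003,0.017],"yaw": -0.05}]}}

```text
t: 9.65
tool_pos: [0.5588, 0.2217, 0.299]
orientation: [-1.575, 0.086, -0.072]
force: [-0.5, 0.3, -1.4]
opening: 0.0541
```

```bash
python3 g.py 0.653 0.213 0.298 84.3 1; python3 -c "
from h import *
im,p=snap('wrist','w6');print('tip',proj(p,(.6032,.2177,.3049),1))
im,p=snap('top','t6');cv2.imwrite('pics/t6z.png',cv2.resize(im[95:275,190:430],(800,600),interpolation=cv2.INTER_CUBIC))
im,p=snap('scene','s6')
cv2.imwrite('pics/s6z.png',cv2.resize(im[115:295,225:465],(800,600),interpolation=cv2.INTER_CUBIC))"
```

```text
t 9.65 pos [0.5588 0.2217 0.299 ] hd 84.3 q1,6 [ 0.2939 -1.1768] F [-0.5432  0.3202 -1.3769] open 0.0541 down [-0.0091 -0.0051 -0.9999]
lin [0.0946 0.0002 0.0007] yaw -0.001 rows 1.6 per-row lin [0.0473 0.0001 0.0004]
tip (np.float64(317.9300530734106), np.float64(322.2854813208263))
```

View pics/t6z.png

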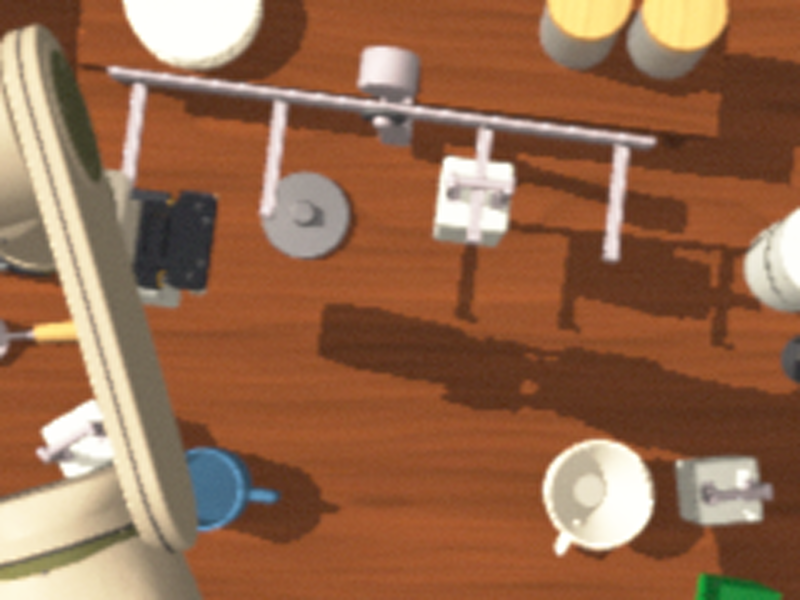

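View pics/s6z.png

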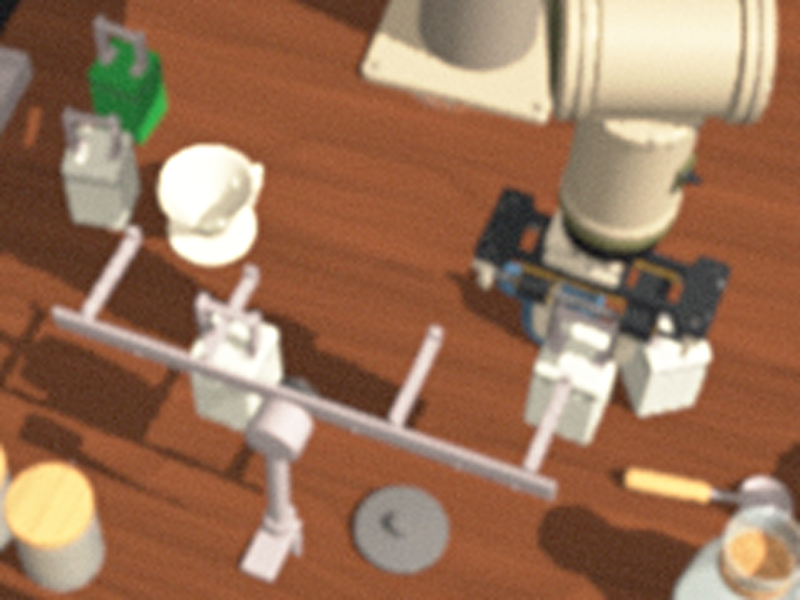

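View pics/w6.png

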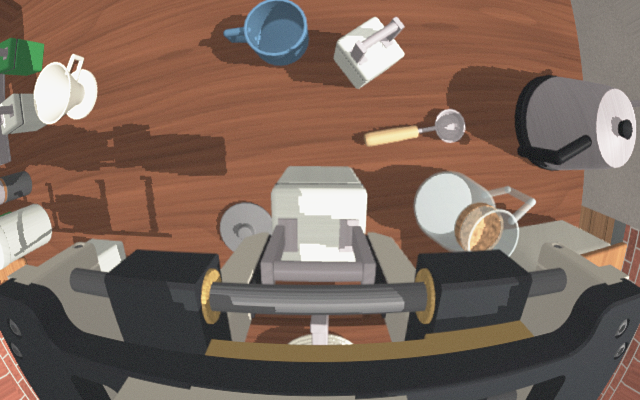

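The hook tip appears at (320,322), predicted (318,322), so it is aligned with the handle opening. Inserting.

{"fn": "carry_out", "kwargs": {"increments": [{"linear": [0.02,0,0.001],"yaw": 0},{"linear": [0.045,0,0.001],"yaw": 0},{"linear": [0.07,0,0.001],"yaw": 0},{"linear": [0.09,0,0.001],"yaw": 0},{"linear": [0.095,0,0.001],"yaw": 0}]}}

```text
t: 10.42
tool_pos: [0.6537, 0.2118, 0.2981]
orientation: [-1.575, 0.088, -0.073]
force: [-0.9, -0.6, -2.7]
opening: 0.0536
```

```bash
python3 g.py 0.653 0.213 0.28 84.3 1; python3 -c "
from h import *
im,p=snap('scene','s7')
cv2.imwrite('pics/s7z.png',cv2.resize(im[115:295,225:465],(800,600),interpolation=cv2.INTER_CUBIC))"
```

```text
t 10.43 pos [0.6537 0.2118 0.2981] hd 84.1 q1,6 [ 0.2403 -1.2284] F [-0.8995 -0.576  -2.6597] open 0.0536 down [-0.0092 -0.0053 -0.9999]
lin [-0.0007  0.0181  0.0012] yaw -0.003 rows 0.3 per-row lin [-0.0007  0.0181  0.0012]
```

View pics/s7z.png

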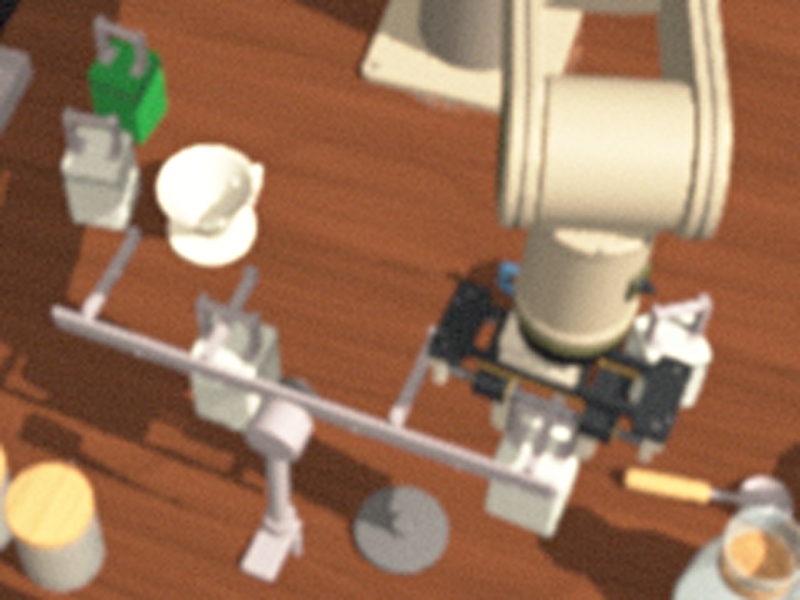

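{"fn": "carry_out", "kwargs": {"increments": [{"linear": [0,0.01,0],"yaw": 0},{"linear": [0,0.02,0],"yaw": 0},{"linear": [0,0.03,0],"yaw": 0},{"linear": [0,0.04,0],"yaw": 0},{"linear": [0,0.048,0],"yaw": 0}]}}

```text
t: 11.1
tool_pos: [0.6529, 0.2116, 0.2494]
orientation: [-1.575, 0.087, -0.073]
force: [-1.0, -1.6, 0.8]
opening: 0.0542
```

{"fn": "carry_out", "kwargs": {"increments": [{"linear": [0,0,0],"yaw": 0},{"linear": [0,0,0],"yaw": 0}]}}

```text
t: 11.35
tool_pos: [0.6528, 0.2116, 0.2497]
orientation: [-1.575, 0.088, -0.073]
force: [-0.9, -0.5, 0.9]
opening: 0.0537
```

```bash
python3 g.py 0.653 0.213 0.28 84.3 1; python3 -c "
from h import *
im,p=snap('scene','s8')
cv2.imwrite('pics/s8z.png',cv2.resize(im[115:295,225:465],(800,600),interpolation=cv2.INTER_CUBIC))"
```

```text
t 11.35 pos [0.6528 0.2116 0.2497] hd 84.2 q1,6 [ 0.2405 -1.2285] F [-0.8988 -0.5295  0.8914] open 0.0537 down [-0.0097 -0.0056 -0.9999]
lin [-0.0003 -0.0303  0.0012] yaw -0.002 rows 0.5 per-row lin [-0.0003 -0.0303  0.0012]
```

View pics/s8z.png

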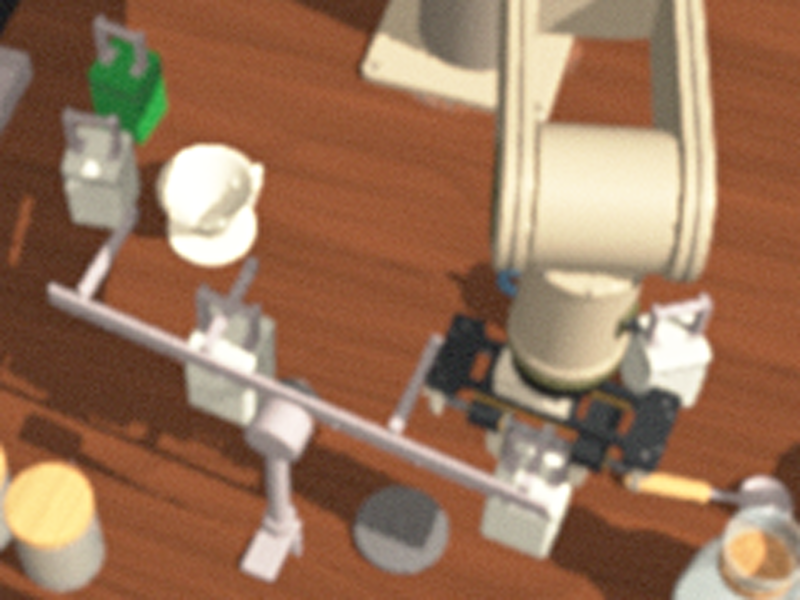

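{"fn": "carry_out", "kwargs": {"increments": [{"linear": [0,0,0],"yaw": 0},{"linear": [0,0,0],"yaw": 0},{"linear": [0,-0.02,0],"yaw": 0},{"linear": [0,-0.06,0],"yaw": 0},{"linear": [0,-0.11,0],"yaw": 0}], "gripper": 0.75}}

```text
t: 12.02
tool_pos: [0.6535, 0.2121, 0.3616]
orientation: [-1.576, 0.088, -0.072]
force: [0.2, 0.0, 1.0]
opening: 0.0696
```

```bash
python3 g.py 0.37 -0.318 0.36 -92 1
```

```text
t 12.03 pos [0.6535 0.2121 0.3616] hd 84.2 q1,6 [ 0.241  -1.2286] F [0.1973 0.0016 0.9586] open 0.0696 down [-0.0103 -0.0058 -0.9999]
lin [-0.228   0.0075 -0.5562] yaw 3.075 rows 17.3 per-row lin [-0.0127  0.0004 -0.0309]
```

{"fn": "carry_out", "kwargs": {"increments": [{"linear": [-0.022,0,-0.054],"yaw": -0.03},{"linear": [-0.044,0,-0.108],"yaw": -0.06},{"linear": [-0.066,0,-0.162],"yaw": -0.09},{"linear": [-0.088,0,-0.216],"yaw": -0.12},{"linear": [-0.11,0,-0.27],"yaw": -0.136}]}}

```text
t: 12.65
tool_pos: [0.5157, -0.0468, 0.3665]
orientation: [-1.577, -0.021, 0.034]
force: [0.9, -1.0, 0.1]
opening: 0.0698
```

```bash
python3 g.py 0.365 -0.318 0.25 92 1;python3 -c "
from h import *
im,p=snap('scene','s9')
cv2.imwrite('pics/s9z.png',cv2.resize(im[115:295,225:465],(800,600),interpolation=cv2.INTER_CUBIC))"
```

```text
t 12.65 pos [ 0.5157 -0.0468  0.3665] hd 92.0 q1,6 [-0.184  -1.7912] F [ 0.9436 -1.0349  0.0605] open 0.0698 down [-0.0078 -0.0064 -0.9999]
lin [-0.1591  0.1194 -0.2651] yaw -0.0 rows 5.5 per-row lin [-0.0265  0.0199 -0.0442]
```

View pics/s9z.png

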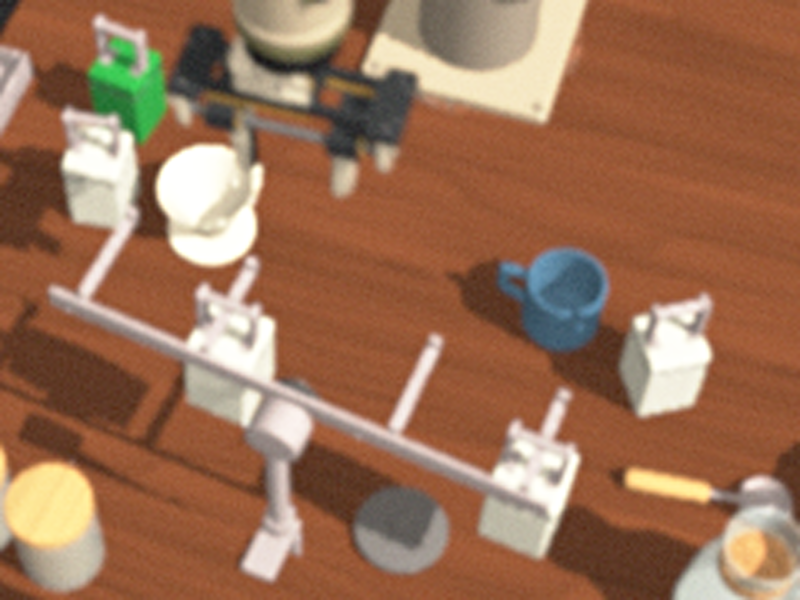

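Tin 1 hangs free on the left outer hook and the bar is moderately tilted. On to the right tin.

{"fn": "carry_out", "kwargs": {"increments": [{"linear": [-0.029,0.005,-0.048],"yaw": 0},{"linear": [-0.058,0.015,-0.096],"yaw": 0},{"linear": [-0.088,0.04,-0.145],"yaw": 0},{"linear": [-0.118,0.07,-0.195],"yaw": 0},{"linear": [-0.148,0.1,-0.245],"yaw": 0}]}}

```text
t: 13.32
tool_pos: [0.3746, -0.2996, 0.2751]
orientation: [-1.583, -0.02, 0.03]
force: [1.6, 0.1, -0.4]
opening: 0.0698
```

```bash
python3 g.py 0.365 -0.318 0.2 92 1;python3 -c "
from h import *
im,p=snap('wrist','w10');print(proj(p,(.3638,-.2918,.147),1),proj(p,(.3658,-.3441,.147),1))"
```

```text
t 13.32 pos [ 0.3746 -0.2996  0.2751] hd 91.8 q1,6 [-0.7713 -2.3745] F [ 1.59    0.0893 -0.3767] open 0.0698 down [-0.0064 -0.0121 -0.9999]
lin [-0.0097  0.0754 -0.0172] yaw -0.003 rows 1.3 per-row lin [-0.0049  0.0377 -0.0086]
(np.float64(327.6260512349688), np.float64(187.1869464945912)) (np.float64(272.9189608790947), np.float64(187.54196326521168))
```

View pics/w10.png

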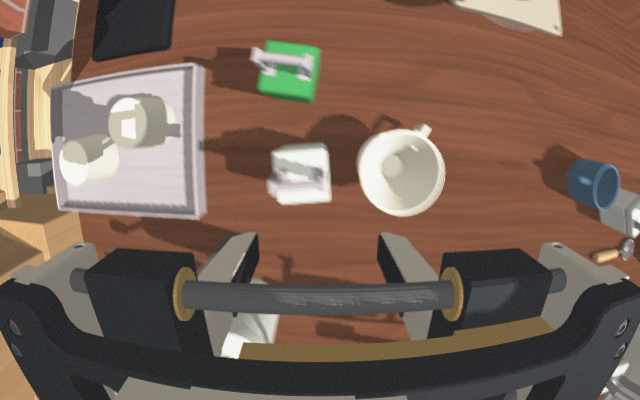

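```bash
python3 -c "
from h import *
im=cv2.imread('pics/w10.png');cv2.imwrite('pics/w10z.png',cv2.resize(im[130:220,240:360],(800,600),interpolation=cv2.INTER_CUBIC))"
```

```text
(no output)
```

View pics/w10z.png

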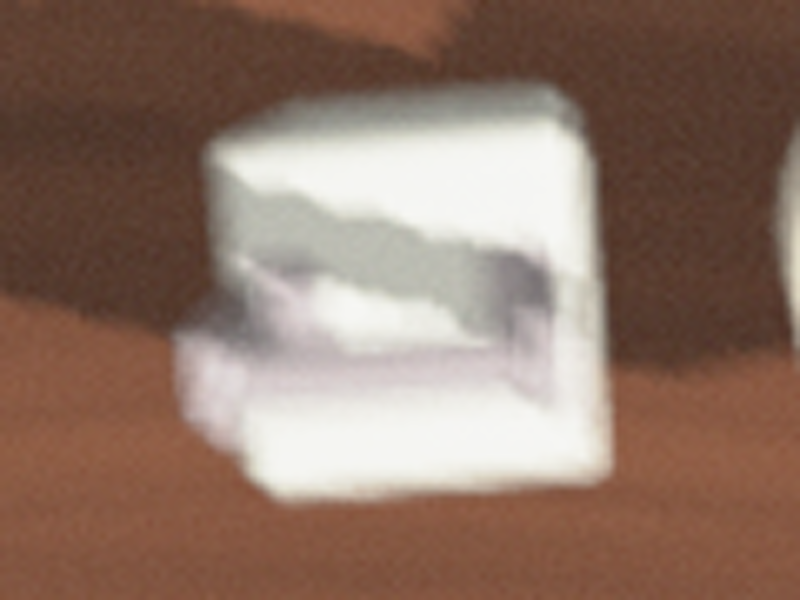

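```bash
python3 -c "
from h import *
p=robot.camera_params('wrist')
a=onz(p,268.5,187.7,.147,1);b=onz(p,322.5,183.3,.147,1);print(a,b,(a+b)/2,np.linalg.norm(a-b),np.degrees(np.arctan2(*(b-a)[1::-1])))"; python3 g.py 0.363 -0.3205 0.2 97 1
```

```text
[ 0.35957094 -0.35135089  0.147     ] [ 0.35400141 -0.30053459  0.147     ] [ 0.35678617 -0.32594274  0.147     ] 0.05112061114040059 96.25472657404245
t 13.38 pos [ 0.3701 -0.3035  0.2705] hd 91.6 q1,6 [-0.7808 -2.3804] F [-3.0641 -3.0978 -3.6059] open 0.0695 down [-0.0131 -0.011  -0.9999]
lin [-0.0066  0.0707 -0.0161] yaw -0.094 rows 1.2 per-row lin [-0.0033  0.0354 -0.008 ]
```

{"fn": "carry_out", "kwargs": {"increments": [{"linear": [-0.004,0.035,-0.008],"yaw": -0.04},{"linear": [-0.008,0.07,-0.016],"yaw": -0.076},{"linear": [-0.008,0.07,-0.016],"yaw": -0.076},{"linear": [-0.008,0.07,-0.016],"yaw": -0.076}]}}

```text
t: 13.88
tool_pos: [0.3626, -0.3208, 0.2031]
orientation: [-1.581, -0.072, 0.091]
force: [0.0, 0.1, 0.4]
opening: 0.0698
```

```bash
python3 g.py 0.362 -0.3205 0.126 96 1;python3 -c "
from h import *
im,p=snap('wrist','w11');cv2.imwrite('pics/w11z.png',cv2.resize(im[100:250,220:420],(800,600),interpolation=cv2.INTER_CUBIC))"
```

```text
t 13.88 pos [ 0.3626 -0.3208  0.2031] hd 95.9 q1,6 [-0.8173 -2.4901] F [0.0036 0.1045 0.3968] open 0.0698 down [-0.0113 -0.0126 -0.9999]
lin [0.0004 0.0771 0.0012] yaw -0.001 rows 1.3 per-row lin [0.0002 0.0386 0.0006]
```

View pics/w11z.png

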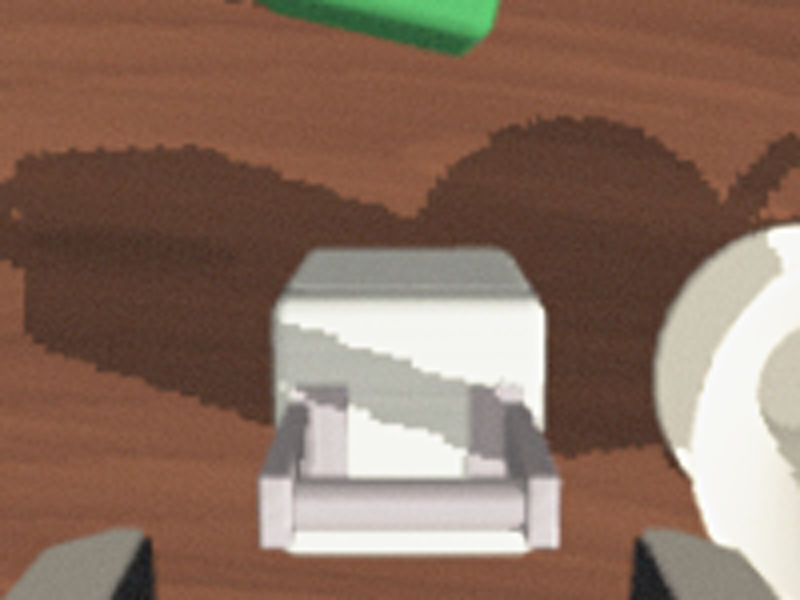

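```bash
python3 -c "
from h import *
p=robot.camera_params('wrist')
print(onz(p,322.2,226.3,.15,1))";python3 g.py 0.362 -0.3205 0.124 96 1
```

```text
[ 0.36532116 -0.31776159  0.15      ]
t 13.93 pos [ 0.3629 -0.3209  0.2034] hd 96.0 q1,6 [-0.8171 -2.4903] F [ 1.4116 -0.8799  0.0458] open 0.0698 down [-0.0107 -0.0133 -0.9999]
lin [0.0001 0.0794 0.0015] yaw -0.001 rows 1.3 per-row lin [0.0001 0.0397 0.0007]
```

The handle is centred between the fingers (cols 285–360). Descend and grip.

{"fn": "carry_out", "kwargs": {"increments": [{"linear": [0.002,0.04,0.003],"yaw": 0},{"linear": [0.002,0.078,0.003],"yaw": 0},{"linear": [0.002,0.079,0.003],"yaw": 0}]}}

```text
t: 14.3
tool_pos: [0.3632, -0.3175, 0.1234]
orientation: [-1.579, -0.071, 0.093]
force: [-0.7, 0.7, -0.4]
opening: 0.0697
```

{"fn": "carry_out", "kwargs": {"increments": [{"linear": [0,0,0],"yaw": 0},{"linear": [0,0,0],"yaw": 0},{"linear": [0,0,0],"yaw": 0}], "gripper": 0.3, "newtons": 25}}

```text
t: 14.68
tool_pos: [0.3644, -0.3184, 0.1258]
orientation: [-1.582, -0.073, 0.091]
force: [0.9, 1.0, 7.3]
opening: 0.0544
```

```bash
python3 g.py 0.52 -0.18 0.31 84.3 1; python3 - <<'E'
from h import *
S=robot.camera_params('scene')
k=10/3
# tips in s9z at known vertical planes: intersect ray w/ plane of hook tips (x along normal)
n=np.array([.995,-.0994,0]);P0=np.array([.6032,.2177,0])
for nm,u,v in (('LO',563,395),('LI',436,340),('RI',252,263),('RO',133,213)):
    c,d=ray(S,225+u/k,115+v/k); print(nm,c+d*(n@(P0-c))/(n@d))
E
```

```text
t 14.68 pos [ 0.3644 -0.3184  0.1258] hd 96.0 q1,6 [-0.8115 -2.4826] F [0.9049 0.986  7.2697] open 0.0544 down [-0.0102 -0.0132 -0.9999]
lin [ 0.1671 -0.1876  0.1192] yaw 0.204 rows 4.6 per-row lin [ 0.0334 -0.0375  0.0238]
LO [0.60316147 0.21731427 0.27509109]
LI [0.5918498  0.10408385 0.28657526]
RI [ 0.5749709  -0.06487499  0.29949554]
RO [ 0.56370095 -0.17768787  0.30844255]
```

{"fn": "carry_out", "kwargs": {"increments": [{"linear": [0,-0.015,0],"yaw": 0},{"linear": [0.004,-0.05,0.003],"yaw": 0.02},{"linear": [0.015,-0.09,0.01],"yaw": 0.06},{"linear": [0.04,-0.135,0.03],"yaw": 0.12},{"linear": [0.07,-0.175,0.055],"yaw": 0.18}]}}

```text
t: 15.3
tool_pos: [0.4304, -0.2539, 0.3026]
orientation: [-1.585, 0.069, -0.056]
force: [1.0, -0.7, -2.4]
opening: 0.0544
```

```bash
python3 g.py 0.515 -0.174 0.304 84.3 1
```

```text
t 15.3 pos [ 0.4304 -0.2539  0.3026] hd 85.5 q1,6 [-0.623  -2.1162] F [ 1.035  -0.7446 -2.3699] open 0.0544 down [-0.0085 -0.0148 -0.9999]
lin [ 0.078  -0.0033  0.0864] yaw 0.02 rows 1.9 per-row lin [ 0.039  -0.0017  0.0432]
```

{"fn": "carry_out", "kwargs": {"increments": [{"linear": [0.03,-0.001,0.033],"yaw": 0.01},{"linear": [0.06,-0.002,0.067],"yaw": 0.02},{"linear": [0.078,-0.003,0.086],"yaw": 0.02},{"linear": [0.078,-0.003,0.086],"yaw": 0.02}]}}

```text
t: 15.8
tool_pos: [0.516, -0.173, 0.3047]
orientation: [-1.585, 0.082, -0.071]
force: [-0.9, 0.6, -2.0]
opening: 0.0544
```

```bash
python3 g.py 0.6135 -0.184 0.304 84.3 1; python3 -c "
from h import *
im,p=snap('wrist','w12');print('tip',proj(p,(.5636,-.1788,.308),1))
im,p=snap('scene','s12')
cv2.imwrite('pics/s12z.png',cv2.resize(im[115:295,225:465],(800,600),interpolation=cv2.INTER_CUBIC))"
```

```text
t 15.8 pos [ 0.516  -0.173   0.3047] hd 84.5 q1,6 [-0.4064 -1.882 ] F [-0.9307  0.5943 -1.983 ] open 0.0544 down [-0.0078 -0.0148 -0.9999]
lin [ 0.0981  0.0001 -0.0015] yaw 0.003 rows 1.6 per-row lin [ 0.0491  0.0001 -0.0008]
tip (np.float64(315.3315775181238), np.float64(323.9717420980346))
```

View pics/w12.png

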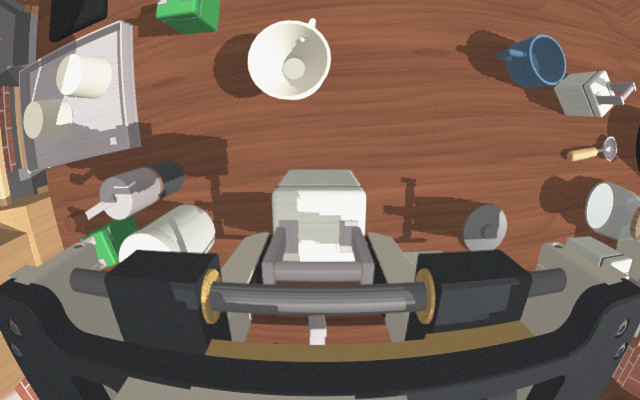

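View pics/s12z.png

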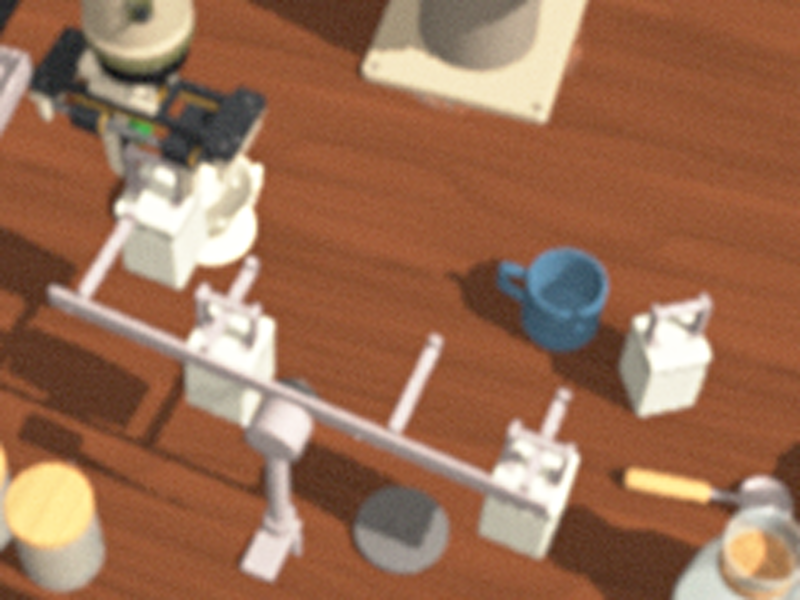

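The tip is at (317,322), centred between the straps. Insert, then lower; the hook will sink about 33 mm.

{"fn": "carry_out", "kwargs": {"increments": [{"linear": [0.02,0,0],"yaw": 0},{"linear": [0.045,0,-0.001],"yaw": 0},{"linear": [0.07,0,-0.001],"yaw": 0},{"linear": [0.092,0,-0.001],"yaw": 0},{"linear": [0.098,0,-0.001],"yaw": 0}]}}

```text
t: 16.52
tool_pos: [0.6122, -0.1863, 0.3037]
orientation: [-1.585, 0.085, -0.072]
force: [0.0, 0.2, -2.3]
opening: 0.054
```

{"fn": "carry_out", "kwargs": {"increments": [{"linear": [0,0.01,0],"yaw": 0},{"linear": [0,0.02,0],"yaw": 0},{"linear": [0,0.03,0],"yaw": 0},{"linear": [0,0.04,0],"yaw": 0},{"linear": [0,0.048,0],"yaw": 0}]}}

```text
t: 17.15
tool_pos: [0.6115, -0.1868, 0.2551]
orientation: [-1.585, 0.085, -0.072]
force: [-2.1, 1.6, 0.7]
opening: 0.0538
```

```bash
python3 g.py 0.6135 -0.184 0.254 84.3 1; python3 -c "
from h import *
im,p=snap('scene','s13')
cv2.imwrite('pics/s13z.png',cv2.resize(im[115:295,225:465],(800,600),interpolation=cv2.INTER_CUBIC))"
```

```text
t 17.15 pos [ 0.6115 -0.1868  0.2551] hd 84.3 q1,6 [-0.3666 -1.8379] F [-2.0635  1.622   0.7374] open 0.0538 down [-0.0093 -0.0149 -0.9998]
lin [0.0018 0.0011 0.003 ] yaw -0.0 rows 0.1 per-row lin [0.0018 0.0011 0.003 ]
```

View pics/s13z.png

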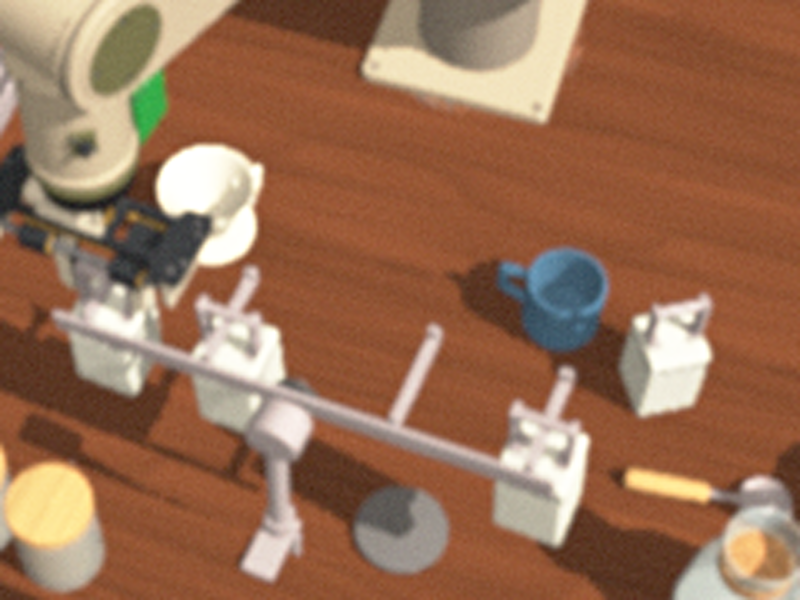

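{"fn": "carry_out", "kwargs": {"increments": [{"linear": [0,0,0],"yaw": 0},{"linear": [0,0,0],"yaw": 0},{"linear": [0,-0.02,0],"yaw": 0},{"linear": [0,-0.06,0],"yaw": 0},{"linear": [0,-0.11,0],"yaw": 0}], "gripper": 0.75}}

```text
t: 17.82
tool_pos: [0.6121, -0.1848, 0.3659]
orientation: [-1.584, 0.086, -0.071]
force: [0.4, -0.6, 0.0]
opening: 0.0699
```

```bash
python3 g.py 0.4 0.29 0.36 114.7 1
```

```text
t 17.82 pos [ 0.6121 -0.1848  0.3659] hd 84.3 q1,6 [-0.3635 -1.8384] F [ 0.4258 -0.5791  0.0364] open 0.0699 down [-0.0107 -0.0143 -0.9998]
lin [-0.2583  0.0014  0.4514] yaw -0.531 rows 8.7 per-row lin [-0.0287  0.0002  0.0502]
```

{"fn": "carry_out", "kwargs": {"increments": [{"linear": [-0.03,0,0.051],"yaw": -0.07},{"linear": [-0.06,0,0.102],"yaw": -0.14},{"linear": [-0.09,0,0.154],"yaw": -0.21},{"linear": [-0.12,0,0.206],"yaw": -0.28},{"linear": [-0.15,0,0.257],"yaw": -0.35}]}}

```text
t: 18.45
tool_pos: [0.4876, 0.0874, 0.3657]
orientation: [-1.574, -0.191, 0.206]
force: [0.7, 1.1, 1.1]
opening: 0.0701
```

```bash
python3 g.py 0.4 0.29 0.26 114.7 1;python3 -c "
from h import *
im,p=snap('scene','s14')
cv2.imwrite('pics/s14z.png',cv2.resize(im[115:295,225:465],(800,600),interpolation=cv2.INTER_CUBIC))"
```

```text
t 18.45 pos [0.4876 0.0874 0.3657] hd 104.5 q1,6 [ 0.0837 -1.7424] F [0.728  1.0963 1.1103] open 0.0701 down [-0.0077 -0.0138 -0.9999]
lin [-0.0331  0.1035  0.2193] yaw -0.179 rows 4.1 per-row lin [-0.0066  0.0207  0.0439]
```

View pics/s14z.png

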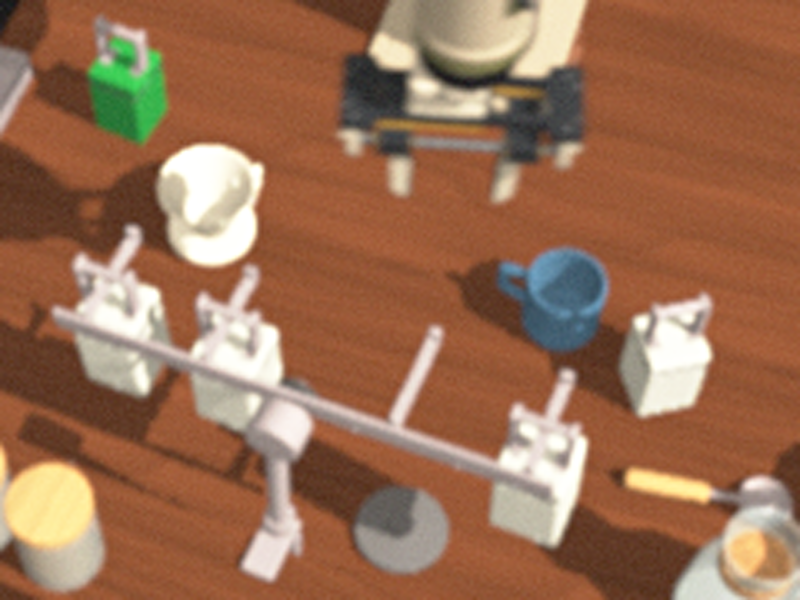

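Three tins now hang. Now the last standing tin.

{"fn": "carry_out", "kwargs": {"increments": [{"linear": [-0.007,0.01,0.044],"yaw": -0.04},{"linear": [-0.014,0.03,0.09],"yaw": -0.08},{"linear": [-0.021,0.06,0.14],"yaw": -0.12},{"linear": [-0.028,0.09,0.19],"yaw": -0.16},{"linear": [-0.033,0.105,0.219],"yaw": -0.179}]}}

```text
t: 19.12
tool_pos: [0.395, 0.297, 0.2602]
orientation: [-1.551, -0.339, 0.355]
force: [0.1, -0.0, 0.1]
opening: 0.0696
```

{"fn": "carry_out", "kwargs": {"increments": [{"linear": [0,0.02,0],"yaw": 0},{"linear": [0,0.045,0],"yaw": 0},{"linear": [0,0.045,0],"yaw": 0},{"linear": [0,0.045,0],"yaw": 0}]}}

```text
t: 19.62
tool_pos: [0.3955, 0.2962, 0.2167]
orientation: [-1.55, -0.339, 0.353]
force: [0.4, -0.6, -0.1]
opening: 0.0697
```

```bash
python3 g.py 0.4007 0.2954 0.2 114.7 1;python3 -c "
from h import *
im,p=snap('wrist','w15');cv2.imwrite('pics/w15z.png',cv2.resize(im[100:250,220:420],(800,600),interpolation=cv2.INTER_CUBIC))"
```

```text
t 19.62 pos [0.3955 0.2962 0.2167] hd 115.3 q1,6 [ 0.5423 -1.469 ] F [ 0.4491 -0.5758 -0.1458] open 0.0697 down [-0.0065 -0.0091 -0.9999]
lin [ 0.0045  0.0166 -0.0029] yaw 0.01 rows 0.3 per-row lin [ 0.0045  0.0166 -0.0029]
```

View pics/w15z.png

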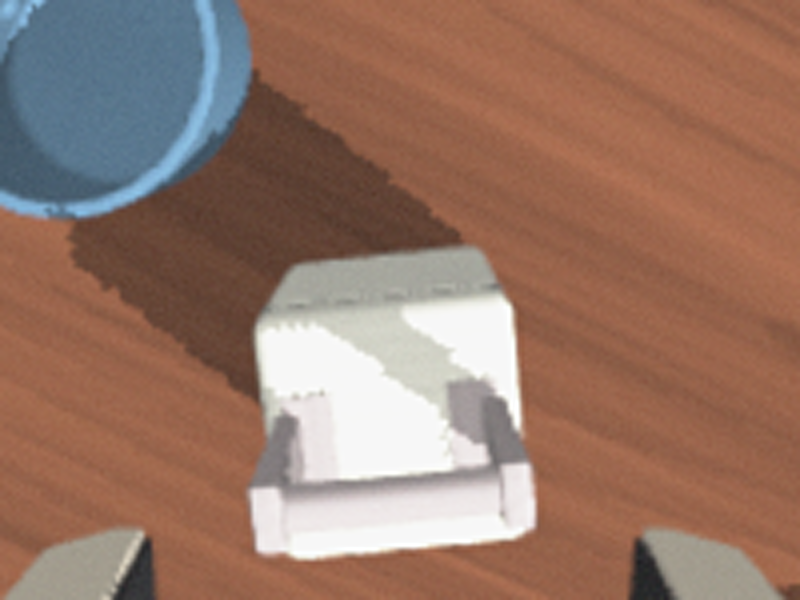

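```bash
python3 -c "
from h import *
p=robot.camera_params('wrist')
a=onz(p,287,228.2,.15,1);b=onz(p,349.25,222.8,.15,1);print((a+b)/2,np.linalg.norm(a-b),np.degrees(np.arctan2(*(b-a)[1::-1])))";python3 g.py 0.4007 0.2954 0.124 114.7 1
```

```text
[0.40197232 0.29968524 0.15      ] 0.04849817614375253 120.55672505047224
t 19.68 pos [0.3957 0.2964 0.2169] hd 115.3 q1,6 [ 0.5425 -1.4689] F [ 0.1556  0.4452 -0.6955] open 0.0698 down [-0.006  -0.0087 -0.9999]
lin [ 0.005   0.0929 -0.0026] yaw 0.01 rows 1.6 per-row lin [ 0.0025  0.0464 -0.0013]
```

```bash
python3 g.py 0.4015 0.299 0.125 120.3 1
```

```text
t 19.68 pos [0.3957 0.2964 0.2169] hd 115.3 q1,6 [ 0.5425 -1.4689] F [ 0.1556  0.4452 -0.6955] open 0.0698 down [-0.006  -0.0087 -0.9999]
lin [0.0072 0.0919 0.0003] yaw -0.088 rows 1.5 per-row lin [0.0036 0.0459 0.0002]
```

{"fn": "carry_out", "kwargs": {"increments": [{"linear": [0.007,0.02,0],"yaw": -0.088},{"linear": [0.007,0.06,0],"yaw": -0.088},{"linear": [0.007,0.092,0],"yaw": -0.088},{"linear": [0.007,0.092,0],"yaw": -0.088}]}}

```text
t: 20.18
tool_pos: [0.4005, 0.2976, 0.1235]
orientation: [-1.539, -0.405, 0.424]
force: [-0.4, -0.6, 0.1]
opening: 0.0697
```

{"fn": "carry_out", "kwargs": {"increments": [{"linear": [0,0,0],"yaw": 0},{"linear": [0,0,0],"yaw": 0},{"linear": [0,0,0],"yaw": 0}], "gripper": 0.3, "newtons": 25}}

```text
t: 20.55
tool_pos: [0.4017, 0.2983, 0.1255]
orientation: [-1.538, -0.408, 0.421]
force: [-1.1, -1.1, 6.5]
opening: 0.0541
```

```bash
python3 g.py 0.54 0.108 0.31 84.3 1; python3 - <<'E'
from h import *
S=robot.camera_params('scene')
k=10/3
n=np.array([.995,-.0994,0]);P0=np.array([.6032,.2177,0])
for nm,u,v in (('LO',568,375),('LI',436,330),('RI',252,271),('RO',134,233)):
    c,d=ray(S,225+u/k,115+v/k); print(nm,c+d*(n@(P0-c))/(n@d))
E
```

```text
t 20.55 pos [0.4017 0.2983 0.1255] hd 120.3 q1,6 [ 0.5396 -1.5584] F [-1.0795 -1.0656  6.4924] open 0.0541 down [-0.0063 -0.0091 -0.9999]
lin [ 0.0217 -0.1836 -0.2349] yaw 0.628 rows 5.0 per-row lin [ 0.0043 -0.0367 -0.047 ]
LO [0.60317832 0.21748296 0.3081513 ]
LI [0.59175907 0.10317558 0.30193035]
RI [ 0.57492165 -0.06536799  0.28686025]
RO [ 0.56346698 -0.18002995  0.27687253]
```

{"fn": "carry_out", "kwargs": {"increments": [{"linear": [0,-0.02,0],"yaw": 0},{"linear": [0,-0.06,0],"yaw": 0.04},{"linear": [0.002,-0.1,-0.01],"yaw": 0.14},{"linear": [0.005,-0.14,-0.035],"yaw": 0.27},{"linear": [0.01,-0.172,-0.07],"yaw": 0.42}]}}

```text
t: 21.18
tool_pos: [0.4469, 0.2445, 0.3001]
orientation: [-1.577, -0.079, 0.087]
force: [0.6, -0.6, -2.6]
opening: 0.0541
```

```bash
python3 g.py 0.545 0.107 0.298 84.3 1
```

```text
t 21.18 pos [0.4469 0.2445 0.3001] hd 96.0 q1,6 [ 0.404  -1.2727] F [ 0.642  -0.6175 -2.5544] open 0.0541 down [-0.0046 -0.0081 -1.    ]
lin [ 0.0831  0.0028 -0.147 ] yaw 0.205 rows 2.8 per-row lin [ 0.0277  0.0009 -0.049 ]
```

{"fn": "carry_out", "kwargs": {"increments": [{"linear": [0.015,0,-0.04],"yaw": 0.06},{"linear": [0.035,0.001,-0.08],"yaw": 0.12},{"linear": [0.06,0.002,-0.12],"yaw": 0.18},{"linear": [0.083,0.003,-0.145],"yaw": 0.205},{"linear": [0.083,0.003,-0.147],"yaw": 0.205}]}}

```text
t: 21.8
tool_pos: [0.5458, 0.1052, 0.2973]
orientation: [-1.578, 0.084, -0.077]
force: [0.1, 0.6, -2.1]
opening: 0.0538
```

```bash
python3 g.py 0.641 0.0976 0.298 84.3 1; python3 -c "
from h import *
im,p=snap('wrist','w16');print('tip',proj(p,(.592,.1027,.302),1))
im,p=snap('scene','s16')
cv2.imwrite('pics/s16z.png',cv2.resize(im[115:295,225:465],(800,600),interpolation=cv2.INTER_CUBIC))"
```

```text
t 21.8 pos [0.5458 0.1052 0.2973] hd 84.1 q1,6 [ 0.1034 -1.3655] F [ 0.1103  0.6073 -2.056 ] open 0.0538 down [-0.0053 -0.0085 -0.9999]
lin [ 0.0955 -0.0011  0.0022] yaw -0.003 rows 1.6 per-row lin [ 0.0477 -0.0006  0.0011]
tip (np.float64(320.92333348555263), np.float64(323.0589899439858))
```

View pics/w16.png

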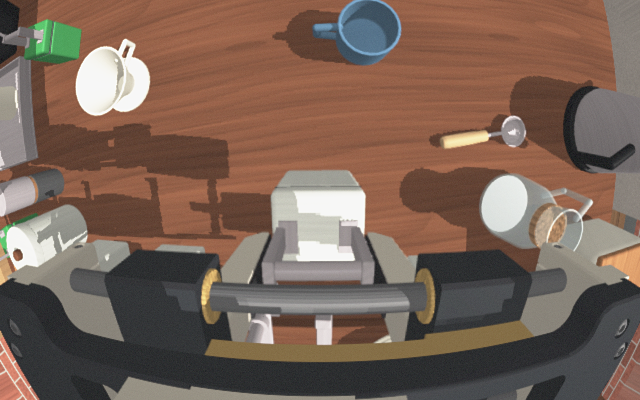

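View pics/s16z.png

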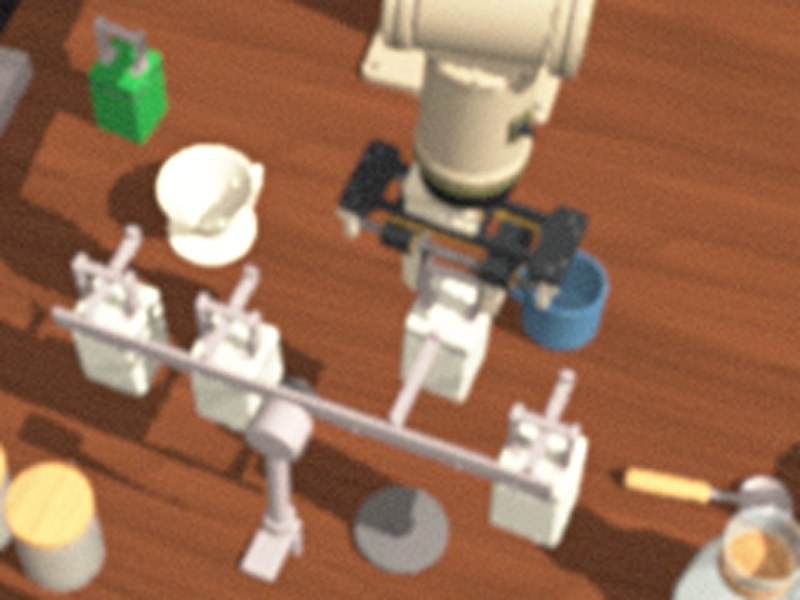

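The tip is at (323,322), about 3 mm to the left; correcting for it during insertion.

{"fn": "carry_out", "kwargs": {"increments": [{"linear": [0.015,0,0.003],"yaw": 0},{"linear": [0.04,0,0.003],"yaw": 0},{"linear": [0.067,0,0.003],"yaw": 0},{"linear": [0.09,0,0.003],"yaw": 0},{"linear": [0.095,0,0.003],"yaw": 0}]}}

```text
t: 22.52
tool_pos: [0.6395, 0.1015, 0.2969]
orientation: [-1.577, 0.082, -0.073]
force: [0.2, -0.2, -2.3]
opening: 0.0537
```

{"fn": "carry_out", "kwargs": {"increments": [{"linear": [0,0.006,0],"yaw": 0},{"linear": [0,0.012,0],"yaw": 0},{"linear": [0,0.018,0],"yaw": 0},{"linear": [0,0.023,0],"yaw": 0},{"linear": [0,0.026,0],"yaw": 0}]}}

```text
t: 23.15
tool_pos: [0.6392, 0.1016, 0.2711]
orientation: [-1.577, 0.082, -0.073]
force: [-2.3, 2.8, 2.4]
opening: 0.0538
```

```bash
python3 g.py 0.641 0.0976 0.271 84.3 1; python3 -c "
from h import *
im,p=snap('scene','s17')
cv2.imwrite('pics/s17z.png',cv2.resize(im[115:295,225:465],(800,600),interpolation=cv2.INTER_CUBIC))"
```

```text
t 23.15 pos [0.6392 0.1016 0.2711] hd 84.4 q1,6 [ 0.0822 -1.3905] F [-2.3046  2.8182  2.4347] open 0.0538 down [-0.0057 -0.0071 -1.    ]
lin [ 0.0022  0.0001 -0.0038] yaw 0.001 rows 0.1 per-row lin [ 0.0022  0.0001 -0.0038]
```

View pics/s17z.png

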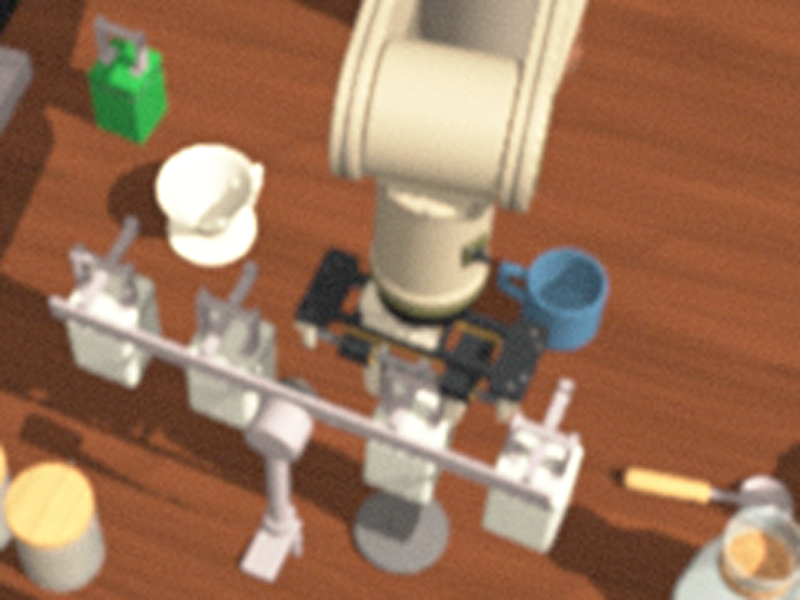

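{"fn": "carry_out", "kwargs": {"increments": [{"linear": [0,0,0],"yaw": 0},{"linear": [0,0,0],"yaw": 0},{"linear": [0,-0.02,0],"yaw": 0},{"linear": [0,-0.06,0],"yaw": 0},{"linear": [0,-0.11,0],"yaw": 0}], "gripper": 0.75}}

```text
t: 23.82
tool_pos: [0.6395, 0.1021, 0.3824]
orientation: [-1.577, 0.083, -0.073]
force: [1.3, 0.5, 0.5]
opening: 0.0698
```

{"fn": "carry_out", "kwargs": {"increments": [{"linear": [-0.04,0,0],"yaw": 0},{"linear": [-0.09,0,0],"yaw": 0},{"linear": [-0.14,0,0],"yaw": 0},{"linear": [-0.19,0,0],"yaw": 0},{"linear": [-0.22,0,0],"yaw": 0}]}}

```text
t: 24.45
tool_pos: [0.4189, 0.124, 0.3862]
orientation: [-1.577, 0.08, -0.075]
force: [-0.1, -0.3, 0.0]
opening: 0.0701
```

{"fn": "carry_out", "kwargs": {"increments": [{"linear": [0,0,0],"yaw": 0},{"linear": [0,0,0],"yaw": 0},{"linear": [0,0,0],"yaw": 0},{"linear": [0,0,0],"yaw": 0},{"linear": [0,0,0],"yaw": 0}]}}

```text
t: 25.08
tool_pos: [0.4192, 0.1239, 0.3858]
orientation: [-1.577, 0.081, -0.074]
force: [0.1, -0.9, 0.9]
opening: 0.0697
```

```bash
python3 -c "
from h import *
im,p=snap('scene','s18')
cv2.imwrite('pics/s18z.png',cv2.resize(im[115:295,225:465],(800,600),interpolation=cv2.INTER_CUBIC))
im,p=snap('top','t18');cv2.imwrite('pics/t18z.png',cv2.resize(im[95:275,190:430],(800,600),interpolation=cv2.INTER_CUBIC))"
```

```text
(no output)
```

View pics/s18z.png

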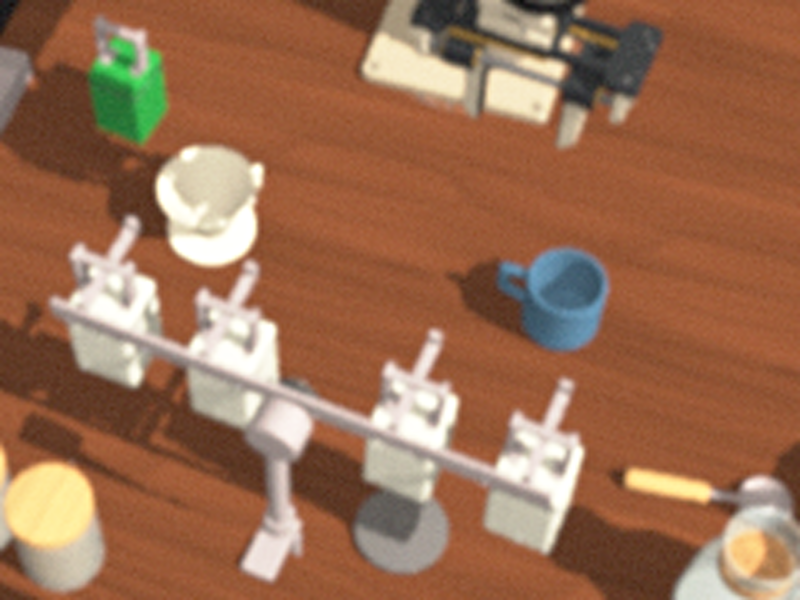

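View pics/t18z.png

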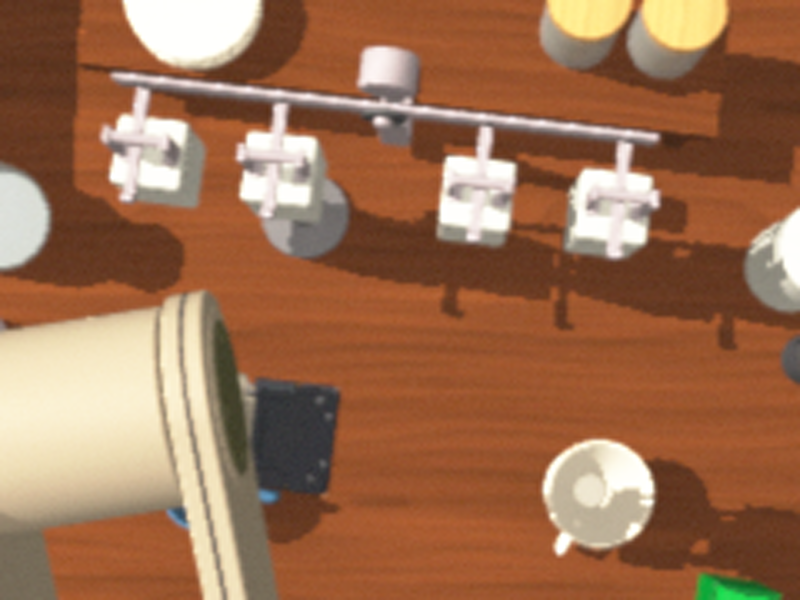

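All four tins hang on their hooks. Checking that they are level and still before handing in.

{"fn": "carry_out", "kwargs": {"increments": [{"linear": [0,0,0],"yaw": 0},{"linear": [0,0,0],"yaw": 0},{"linear": [0,0,0],"yaw": 0},{"linear": [0,0,0],"yaw": 0},{"linear": [0,0,0],"yaw": 0}]}}

```text
t: 25.8
tool_pos: [0.4191, 0.1239, 0.3859]
orientation: [-1.577, 0.08, -0.075]
force: [0.1, -0.4, 0.6]
opening: 0.0694
```

```bash
python3 - <<'E'
from h import *
S=robot.camera_params('scene');k=10/3
n=np.array([.995,-.0994,0]);P0=np.array([.6032,.2177,0]);r=[]
for u,v in ((567,385),(436,337),(252,268),(133,224)):
    c,d=ray(S,225+u/k,115+v/k); X=c+d*(n@(P0-c))/(n@d);print(X);r.append(X)
print('tilt',(r[0][2]-r[3][2])/.4,(r[1][2]-r[2][2])/.17)
a=cv2.imread('pics/s18.png').astype(float);ims=[robot.read_camera('scene').astype(float) for _ in range(5)]
g=lambda i:cv2.GaussianBlur(i,(0,0),1.2)[170:285,240:405]
print('diff vs old',np.abs(g(a)-g(ims[0])).max(),np.abs(g(a)-g(ims[0])).mean(),'0.2s',np.abs(g(ims[4])-g(ims[0])).max(),np.abs(g(ims[4])-g(ims[0])).mean())
E
```

```text
[0.60328837 0.21858454 0.29263222]
[0.59182241 0.10380966 0.29121065]
[ 0.5749402  -0.06518227  0.29162026]
[ 0.56351611 -0.17953812  0.29089021]
tilt 0.004355024424695375 -0.0024094667025432266
diff vs old 8.427601042567488 0.5201919220630485 0.2s 3.6749168266519163 0.5162403809215436
```

The bar is level (about 0.004 rad) and the tins are still: frames 0.2 s apart differ only by noise, and the largest change over the last 0.7 s is barely above it. Handing in.

```bash
python3 -c "
from plant import robot
print(robot.close_job())"
```

```text
the job is handed in; nothing more can be done
None
```

The job is handed in, with all four tins hanging one to a hook on a level bar; no verdict was reported.

**What I did:** I lifted the fallen tin by its handle bar so it swung upright, stood it on the shelf and let go. I then took it again by the handle straps and hung it on the left outer hook. The right-hand tin went on the right outer hook and the left-hand tin on the left inner one, so the sides were loaded in turn. The largest tilt I measured along the way was about 0.08 rad.

**Last checks:**
- **Bar:** tilt was about 0.004 rad from the outer hook tips and −0.002 rad from the inner ones.
- **Tins:** pictures 0.2 s apart differed only by image noise, so they were still.
- **Arm:** it was clear of everything when I handed in, at about 26 s.
- **Bystanders:** in the last pictures the mug, dripper, lid and scoop stood where they began. The grinder, carafe and canister were at or outside the edge of those zoomed crops, so I didn't check them in the last pictures; I saw no sign of contact.

No check failed or disagreed. One move call was refused for a missing yaw value and sent again.

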